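# Refit the toolbox lid and thread its hinge pin

## Task

Put the lid back on the toolbox so that it lies fully down on the rim and its hinge barrels drop in between those of the box, then thread the hinge pin through the whole row of barrels from the open end until its orange grip butts up against the first barrel, and let go. Leave the tins, the mallet and the saucer of screws where they are.

Things in the scene. Friction and masses are not known exactly. Their poses are not given: they have to be found in the camera images.
- toolbox: Small blue plastic toolbox with a lift-out tray, open on top, full and heavy: it does not move. 230 (x) x 140 (y) x 95 mm high (rim), walls 4 mm. Origin: centre of its underside, z up. Hinge barrels on its +x end (the far one from the robot), 22 mm proud; a metal latch hangs on its -x end, 16 mm proud.
- hinge_mid (a point): Middle of the hinge axis, at (127, 0, 95) mm in the toolbox frame (level with the rim); axes as the toolbox's, hinge axis along y. Three blue barrels on the box, each 22 mm long, 19 mm outside, 11 mm hole, centred at y = +58, 0, -58 mm from here, 36 mm apart. The one at -58 is closed at its outer end: the pin can go in only from the +y end, towards -y.
- hinge_mouth (a point): The open end of the barrel row, where the pin goes in: on the hinge axis at the outer face of the first barrel, at (127, 69, 95) mm in the toolbox frame; axes as the toolbox's.
- lid: Loose black lid, 230 (x) x 140 (y) mm, 26 mm from rim to top, about 340 g. Origin: centre of its rim plane, z up; fitted, it lies at (0, 0, 95) mm in the toolbox frame, axes parallel. Under the rim, tongues leaning inwards, 13 mm deep, slip inside the box's walls, guide the lid from some 4 mm off and leave 1 mm play. At the start it stands on them on the ledge, hinge end away from the robot.
- lid_hinge (a point): Middle of the lid's hinge axis, at (127, 0, 0) mm in the lid frame; axes as the lid's. Two black barrels, each 22 mm long, 19 mm outside, 11 mm hole, centred at y = +29 and -29 mm from here. Fitted, they fill the gaps between the box's barrels with 7 mm of room either side, this point meets hinge_mid and all five holes line up.
- lid_handle (a point): Centre of the red carrying handle on the lid: a bar along the lid's x, 110 x 16 (y) x 12 mm high, at (0, 0, 58) mm in the lid frame, 26 mm clear of the lid's top between its two posts (82 mm apart). Axes as the lid's.
- pin: Loose hinge pin, about 70 g: steel rod, 8 mm diameter, 130 mm long, with an orange grip. Origin: on the rod's axis at the shoulder where it leaves the grip; x along the rod to its tip. The grip spans x = -40 to 0 mm, 18 mm wide (y), z = -4 to +12 mm (underside flush with the rod: it lies flat, axis 4 mm up). Home, the shoulder meets the first barrel's outer face; any roll will do.
- pin_tip (a point): The tip of the pin's nose, at (130, 0, 0) mm in the pin frame, axes as the pin's. The last 12 mm of the rod taper from 8 to 3 mm. With the pin home it lies inside the closed barrel, 8 mm short of that barrel's outer face.
- tin_a: Bystander: sealed tin with a tan label, 75 mm across, 110 mm high. Origin: centre of its underside.
- tin_b: Bystander: low sealed tin with a green label, 85 mm across, 75 mm high. Origin: centre of its underside.
- mallet: Bystander: grey plastic mallet lying on the ledge, 250 mm long, head 60 mm across and 85 mm wide at its +x end, wooden handle to -x. Origin: on the ledge 100 mm from the head's centre.
- saucer: Bystander: terracotta saucer, 124 mm across, 20 mm high, with three steel screws in it. Origin: centre of its underside.
Things that resemble listed ones, but are neither listed nor needed, are in the scene too. Of the things like the pin, leave any that is yellow; of the rest the smaller one is meant.

How it is judged:
By the outcome, as a careful person would: the job done as asked, in the order asked, and still so for the second after the job is handed in, with the robot touching nothing.
It also fails if it takes over 61 s, if anything falls off the work surface, if the arm or the gripper's body presses on something with over 40 N, if the wrist force passes 120 N, or if a joint passes its speed limit or range.

## Robot

A 6-joint arm with a two-finger parallel gripper is mounted at the origin on the work surface. World frame = base frame: x ahead of the robot, y to its left, z up, the work surface at z = 0. Lengths are in m, angles in rad, forces in N, time in s.
With the tool pointing down it reaches from about 0.425 to 0.95 m from the base axis. Payload 3.5 kg.
Tool frame: the origin (TCP) lies between the finger pads; the fingertips stand 17 mm ahead of it and the grasp point (between the pads) lies 2 mm behind it (ctrl.tip_reach is the distance from the TCP to the fingertips, in m); z points along the fingers, y is the direction in which the jaws open and shut (so a half turn about z gives the same grasp; the last joint's range is limited). The gripper opens to 85 mm and grips with 20 to 120 N. Pads are 22 mm wide; open, the fingers measure 114 mm over their backs; the gripper's body (76 mm by 85 mm) begins 54 mm behind the grasp point. The pads swing forward as they close: fully open they stand 13 mm farther back than shut.
Start: joints at [1.197, 0.286, 1.577, -0, 1.279, -0.15], TCP at [0.15, 0.658, 0.248] pointing down, gripper open.
Joint ranges: [-2.77, 2.77], [-0.9, 2.22], [0.21, 2.48], [-1.53, 4.67], [0.24, 2.81], [-2.84, 2.84]. Speed limits (rad/s): [2.79, 2.79, 3.14, 3.14, 3.14, 3.14].

## Interface

Orientations are given as a unit quaternion [x, y, z, w].
In Python, from plant import monitor, imaging, workorder, ctrl gives the robot as it stands.
- The arm moves only by the tool send_rows, never from a script. Its argument "rows" is a list of rows, each a list of 4 numbers: the shift along the world's x, y, z normalised to -1 to 1, where 1 is 0.3 m, then the turn about the world's z normalised to -1 to 1, where 1 is 360 degrees. A call has 1 to 20 rows; each row is the pose to reach, as a shift and turn from the pose commanded when the call began, turning the shorter way round; what a row does not reach only later rows make up. A row lasts 1/8 s, in which the tool goes at most 62.5 mm and 10.7 degrees, less where a joint would pass 70% of its speed; a pose out of reach is approached as far as the arm can. A call with a number of a shift or a turn outside -1 to 1 is refused whole. A call with a gripper value outside its range is refused whole. "jaw" is the closure, from 0 (fully open) to 1 (shut), set as the call begins (left out, the last holds). The fingers move at their own pace and stop on an object; "newtons" is the grip in N (left out, the last holds). Time passes only in rows, so rows that repeat a pose let the fingers close. It gives the time, the measured TCP pose, the force and the opening at its end, in the units of the state.
- monitor.get_state(): the state, without advancing time (a new reading comes with each control period).
- imaging.read_camera(name): name is "scene" or "top"; returns the picture (480x640x3 uint8, red, green, blue); there is no depth.
- imaging.calibration(name): a dict with "intrinsics" (3x3 intrinsics, pixels), "dist_coeffs" ([k1, k2, p1, p2, k3] as OpenCV has them; the pictures are not rectified), "cam_to_world" (4x4, takes a point from camera to world coordinates). Camera axes: x right, y up, looking along -z (the intrinsics and any distortion apply to the point x, -y, -z); pixel columns grow to the right and rows downward; lengths in m; the calibration is good to about 2 mm. A picture is of the moment at which its call begins. calibration takes no time and is no camera call.
- workorder.sign_off(): hands the job in, once; it reports no verdict.
The state is a dict: "time": time; "qpos": joint angles; "dq": joint speeds; "joint_efforts": joint torques, N m; "eef_pos": TCP position; "tcp_rot": TCP orientation; "contact_force": force on the tool from outside, world axes, zero at the start; "wrist_torque": the same for the moment, N m; "opening": opening from 0.0 (shut) to 1.0 (fully open).
Only numpy, scipy, OpenCV 4.12 (cv2) and the standard library are available. Lean on these libraries where they do the work, as an engineer would, in place of code of your own. Each camera call takes 0.05 s, during which the arm holds its last target.

## Working session

There is one attempt and no reset: what is moved stays moved. The work goes in short steps, Python scripts to look and compute and a tool call to move; the robot and the scene stay as the last step left them, time stands still between calls to the robot, and variables do not carry over. Pictures are saved under pics/ and viewed, and the job is handed in when it is done.

Besides the shell and the picture viewer there is one more tool, called after "Emit:" as name(argument=value, ...), one argument or row to a line, values as JSON. send_rows: Moves the arm, as the interface text tells. Scaled input: -1 to 1 covers 0.3 m each way for a shift and 360 degrees each way for a turn. Its arguments: {"type":"object","properties":{"rows":{"type":"array"},"jaw":{"type":"number"},"newtons":{"type":"number"}},"required":["rows"]}

```bash
ls; mkdir -p pics
python3 - <<'E'
from plant import monitor, imaging, workorder, ctrl
import cv2
print(monitor.get_state())
for n in ("scene","top"):
    im=imaging.read_camera(n); cv2.imwrite(f"pics/{n}0.png",im[:,:,::-1])
    c=imaging.calibration(n); print(n,c)
E
```

```text
pics
{'time': 0.0, 'qpos': array([ 1.19699446e+00,  2.87211516e-01,  1.57820665e+00,  3.57719967e-05,
        1.27860306e+00, -1.50019518e-01]), 'dq': array([-0.00017593, -0.00248841,  0.00018207,  0.00035644, -0.00016626,
       -0.00138427]), 'joint_efforts': array([-7.14083690e-04, -4.05988812e+01, -2.92625427e+01, -1.62735332e-04,
        5.84434223e-03,  1.56898281e-07]), 'eef_pos': array([0.14953938, 0.65758222, 0.24690051]), 'tcp_rot': array([ 1.11662908e-01,  9.93745400e-01, -1.16844173e-03, -3.30948550e-04]), 'contact_force': array([ 1.23267931,  0.32603272, -0.44312057]), 'wrist_torque': array([ 0.02713368, -0.01335286,  0.05257729]), 'opening': 0.9998253354563029}
scene {'intrinsics': array([[482.3614889 ,   0.        , 310.50387269],
       [  0.        , 482.3614889 , 237.93700026],
       [  0.        ,   0.        ,   1.        ]]), 'dist_coeffs': array([-0.02285543,  0.        ,  0.        ,  0.        ,  0.        ]), 'cam_to_world': array([[-0.82094125, -0.38609376,  0.42069831,  1.20189758],
       [ 0.57067958, -0.52959984,  0.62757376,  0.92516113],
       [-0.01950055,  0.75528512,  0.65510618,  1.10181988],
       [ 0.        ,  0.        ,  0.        ,  1.        ]])}
top {'intrinsics': array([[565.82545411,   0.        , 317.91579284],
       [  0.        , 565.82545411, 244.72343271],
       [  0.        ,   0.        ,   1.        ]]), 'dist_coeffs': array([-0.02661834,  0.        ,  0.        ,  0.        ,  0.        ]), 'cam_to_world': array([[-0.01840326,  0.98762262, -0.15576547,  0.30419671],
       [-0.99974296, -0.02024022, -0.01021519, -0.04776273],
       [-0.01324148,  0.15553744,  0.98774124,  1.52088536],
       [ 0.        ,  0.        ,  0.        ,  1.        ]])}
```

View pics/scene0.png

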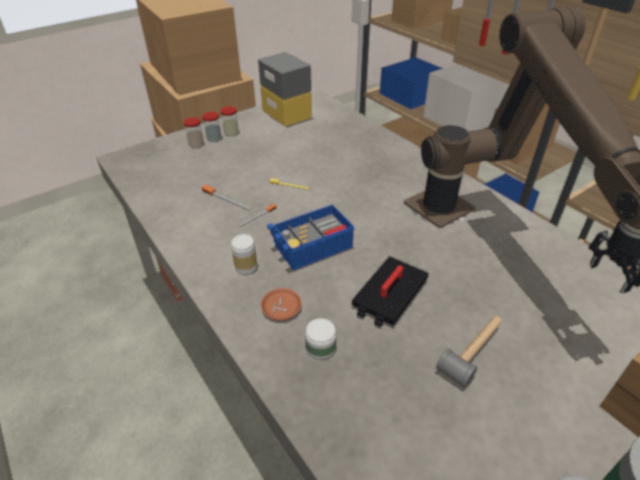

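View pics/top0.png

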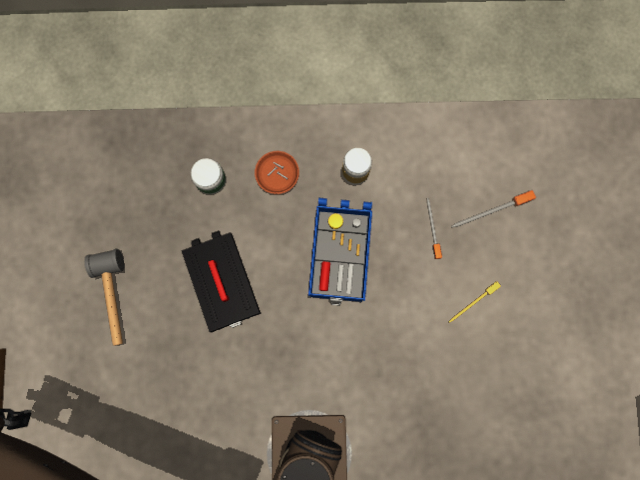

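Run:
```python
import cv2
t=cv2.imread("pics/top0.png"); s=cv2.imread("pics/scene0.png")
def crop(im,x,y,w,h,k,n): cv2.imwrite(f"pics/{n}.png",cv2.resize(im[y:y+h,x:x+w],None,fx=k,fy=k,interpolation=cv2.INTER_CUBIC))
crop(t,300,190,80,120,5,"c_box"); crop(t,175,225,100,110,5,"c_lid"); crop(t,415,185,50,80,7,"c_pin")
crop(s,260,195,100,80,8,"s_box"); crop(s,345,250,90,80,8,"s_lid"); crop(s,235,195,50,40,12,"s_pin")
```

```text
(no output)
```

View pics/c_box.png

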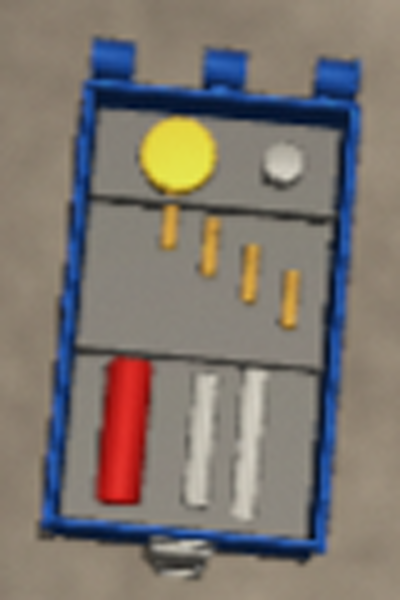

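View pics/c_lid.png

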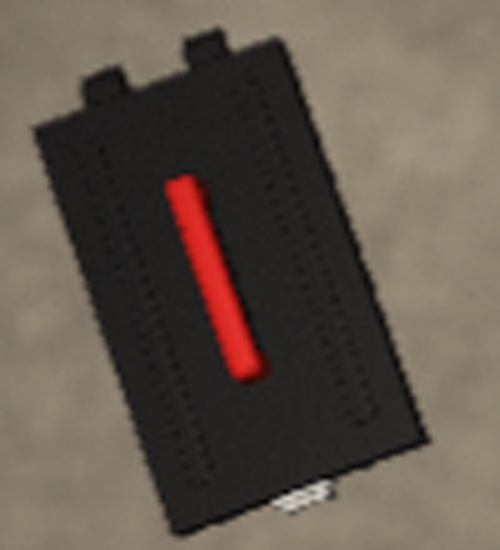

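View pics/c_pin.png

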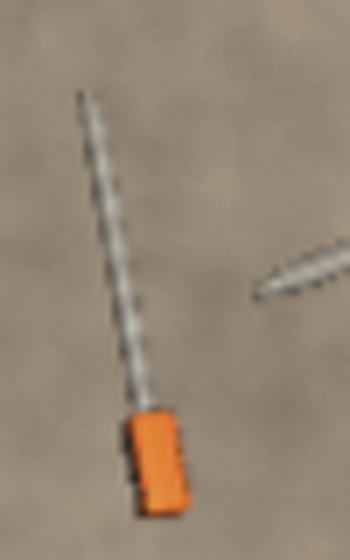

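View pics/s_box.png

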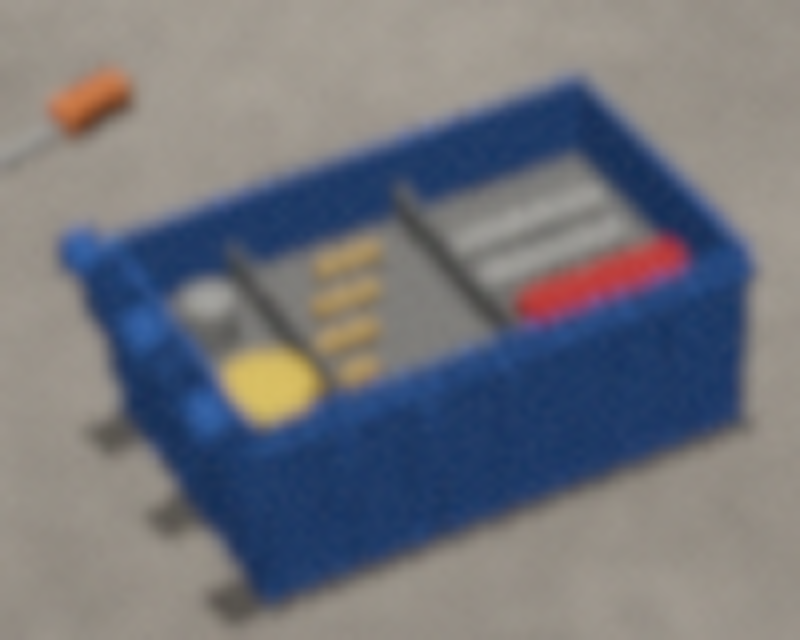

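View pics/s_lid.png

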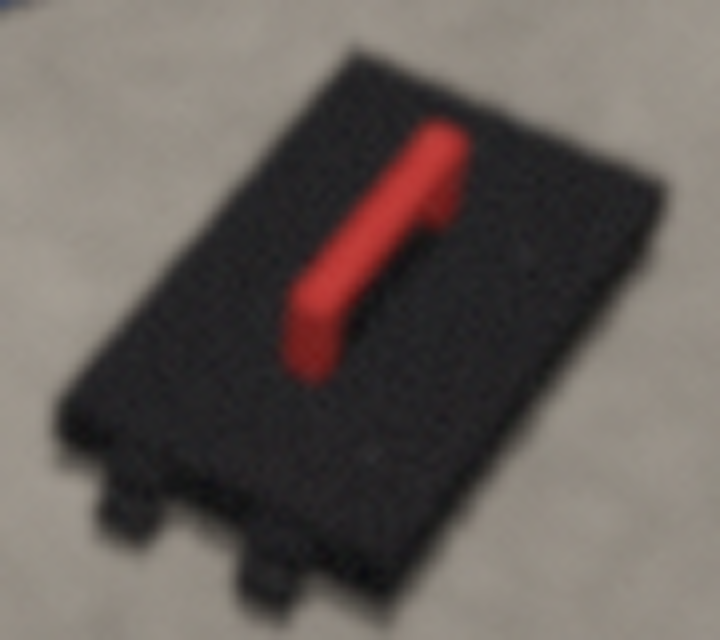

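View pics/s_pin.png

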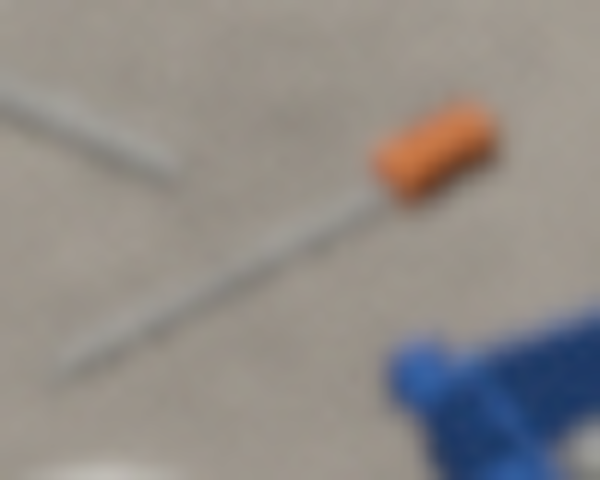

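```bash
cat > h.py <<'E'
import numpy as np, cv2
from scipy.optimize import least_squares
from plant import imaging
C={n:imaging.calibration(n) for n in("scene","top")}
def proj(n,P):
    c=C[n]; M=np.linalg.inv(c["cam_to_world"]); P=np.atleast_2d(P)
    p=P@M[:3,:3].T+M[:3,3]; p=p*[1,-1,-1]
    return cv2.projectPoints(p,np.zeros(3),np.zeros(3),c["intrinsics"],c["dist_coeffs"])[0][:,0]
def back(n,uv,z):
    c=C[n]; u=cv2.undistortPoints(np.array([[uv]],float),c["intrinsics"],c["dist_coeffs"])[0,0]
    d=c["cam_to_world"][:3,:3]@np.array([u[0],-u[1],-1]); o=c["cam_to_world"][:3,3]
    return o+d*(z-o[2])/d[2]
def uncrop(pts,k,off): return (np.array(pts,float)+.5)/k-.5+np.array(off)
def pose(v,L,z0=0):
    x,y,a=v; c,s=np.cos(a),np.sin(a); L=np.atleast_2d(L)
    return np.c_[x+c*L[:,0]-s*L[:,1],y+s*L[:,0]+c*L[:,1],z0+L[:,2]]
def fit(obs,z0,v0):
    # obs: list of (cam, local pts, px)
    f=lambda v:np.concatenate([(proj(n,pose(v,np.array(L)/1000,z0))-px).ravel() for n,L,px in obs])
    r=least_squares(f,v0,loss="soft_l1"); return r.x,r.fun.reshape(-1,2)
def draw(im,n,v,z0,segs,col,k,off):
    for a,b in segs:
        q=proj(n,pose(v,np.array([a,b])/1000,z0)); q=((q-off+.5)*k-.5)
        cv2.line(im,tuple(int(i) for i in q[0].round()),tuple(int(i) for i in q[1].round()),col,1)
def rect(x0,x1,y0,y1,z): 
    p=[(x0,y0,z),(x1,y0,z),(x1,y1,z),(x0,y1,z)]; return [(p[i],p[(i+1)%4]) for i in range(4)]
E
cat > f.py <<'E'
from h import *
T="top";S="scene"
ob=[(T,[(115,70,95),(115,-70,95),(-115,-70,95),(-115,70,95)],uncrop([(87,82),(358,102),(322,545),(42,528)],5,(300,190))),
 (S,[(-115,-70,95),(-115,70,95),(115,70,0),(-115,70,0)],uncrop([(580,78),(750,262),(265,602),(743,425)],8,(260,195)))]
for nm,o in(("both",ob),("top",ob[:1]),("scene",ob[1:])):
    v,r=fit(o,0,[.55,-.07,0]); print("box",nm,v.round(4),np.degrees(v[2]).round(2)); 
    if nm=="both": vb=v; print(r.round(1).tolist())
ol=[(T,[(115,70,26),(115,-70,26),(-115,-70,26),(-115,70,26),(55,0,64),(-55,0,64)],uncrop([(36,128),(283,40),(428,438),(178,533),(182,177),(248,375)],5,(175,225))),
 (S,[(-115,-70,26),(-115,70,26),(115,70,26),(115,-70,26)],uncrop([(355,48),(665,185),(390,590),(65,410)],8,(345,250)))]
for nm,o in(("both",ol),("top",ol[:1]),("scene",ol[1:])):
    v,r=fit(o,.013,[.5,.2,.2]); print("lid",nm,v.round(4),np.degrees(v[2]).round(2)); 
    if nm=="both": vl=v; print(r.round(1).tolist())
op=[(T,[(130,0,0),(0,9,12),(0,-9,12),(-40,-9,12),(-40,9,12)],uncrop([(83,92),(127,415),(175,408),(187,510),(140,517)],7,(415,185))),
 (S,[(130,0,0),(0,0,0)],uncrop([(60,368),(385,200)],12,(235,195)))]
for nm,o in(("both",op),("top",op[:1]),("scene",op[1:])):
    v,r=fit(o,.004,[.5,-.3,0.1]); print("pin",nm,v.round(4),np.degrees(v[2]).round(2)); 
    if nm=="both": vp=v; print(r.round(1).tolist())
np.savez("fit.npz",b=vb,l=vl,p=vp)
def cyl(y,h=11,cx=127,z=95): return rect(cx-9.5,cx+9.5,y-h,y+h,z)
B=rect(-115,115,-70,70,95)+rect(-115,115,-70,70,0)+cyl(58)+cyl(0)+cyl(-58)
L=rect(-115,115,-70,70,26)+rect(-115,115,-70,70,0)+rect(-55,55,-8,8,64)+cyl(29,z=0)+cyl(-29,z=0)
P=rect(-40,0,-9,9,12)+rect(-40,0,-9,9,-4)+[((0,0,0),(130,0,0))]
for n,crops in((T,[("box",300,190,80,120,5),("lid",175,225,100,110,5),("pin",415,185,50,80,7)]),(S,[("box",260,195,100,80,8),("lid",345,250,90,80,8),("pin",235,195,50,40,12)])):
    im=cv2.imread(f"pics/{n}0.png")
    for nm,x,y,w,h,k in crops:
        c=cv2.resize(im[y:y+h,x:x+w],None,fx=k,fy=k,interpolation=cv2.INTER_CUBIC)
        for v,z,s in((vb,0,B),(vl,.013,L),(vp,.004,P)): draw(c,n,v,z,s,(0,255,0),k,(x,y))
        cv2.imwrite(f"pics/o_{n}_{nm}.png",c)
a=[cv2.imread(f"pics/o_top_{q}.png") for q in("box","lid","pin")]
m=np.zeros((600,1250,3),np.uint8);x=0
for q in a: m[:q.shape[0],x:x+q.shape[1]]=q; x+=q.shape[1]
cv2.imwrite("pics/o_top.png",cv2.resize(m,(800,384),interpolation=cv2.INTER_AREA))
E
python3 f.py
```

```text
box both [ 0.5107 -0.0891 -0.113 ] -6.47
[[-0.0, -1.0], [-0.1, -0.2], [-0.2, 0.4], [0.3, -1.4], [0.4, -1.2], [0.7, -1.9], [-0.1, 0.6], [0.5, -0.7]]
box top [ 0.5093 -0.0891 -0.1078] -6.17
box scene [ 0.5139 -0.0873 -0.1208] -6.92
lid both [0.4469 0.2267 0.3468] 19.87
[[-0.7, -0.3], [-0.6, -1.3], [-0.2, 0.1], [-0.7, 0.4], [-0.6, -0.4], [0.4, -0.1], [-0.4, -1.1], [0.9, -1.0], [0.1, -3.5], [-1.8, -2.1]]
lid top [0.4464 0.2256 0.3444] 19.73
lid scene [0.4514 0.2326 0.3545] 20.31
pin both [ 0.5387 -0.349   0.1244] 7.13
[[0.1, 0.1], [-0.3, -0.0], [-0.6, 0.0], [0.3, 0.0], [0.4, 0.0], [-0.8, 0.7], [0.6, -0.5]]
pin top [ 0.5388 -0.3489  0.1229] 7.04
pin scene [ 0.5382 -0.3508  0.1439] 8.25
```

View pics/o_top.png

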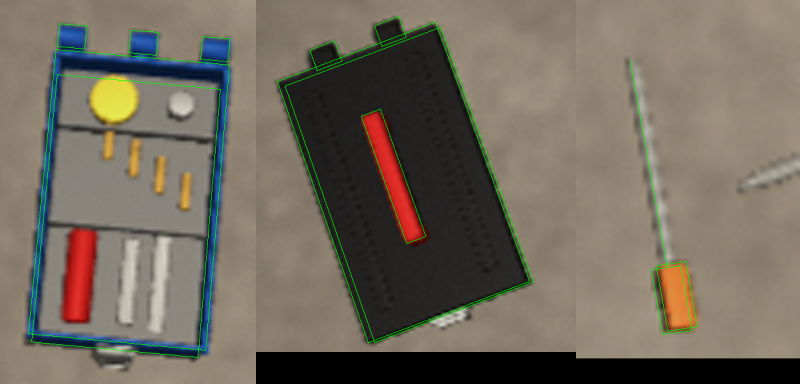

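View pics/o_scene_box.png

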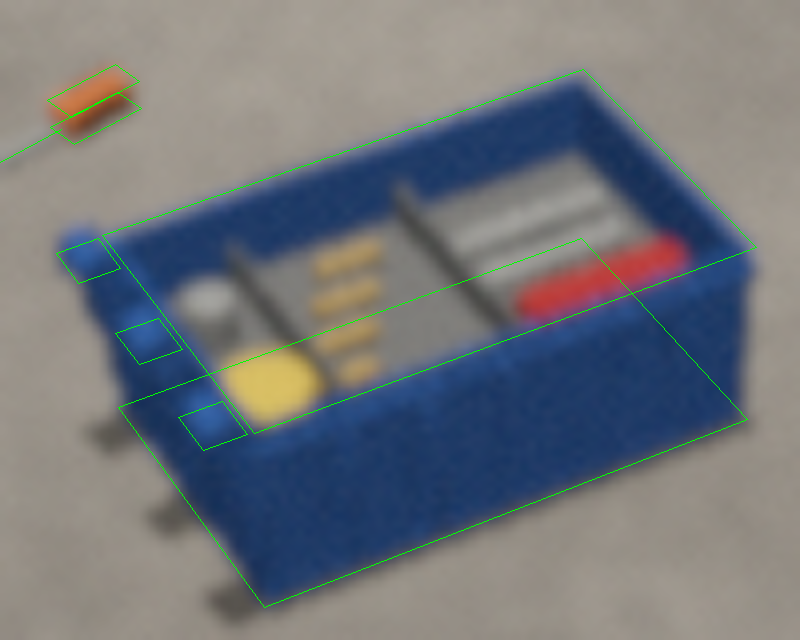

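View pics/o_scene_lid.png

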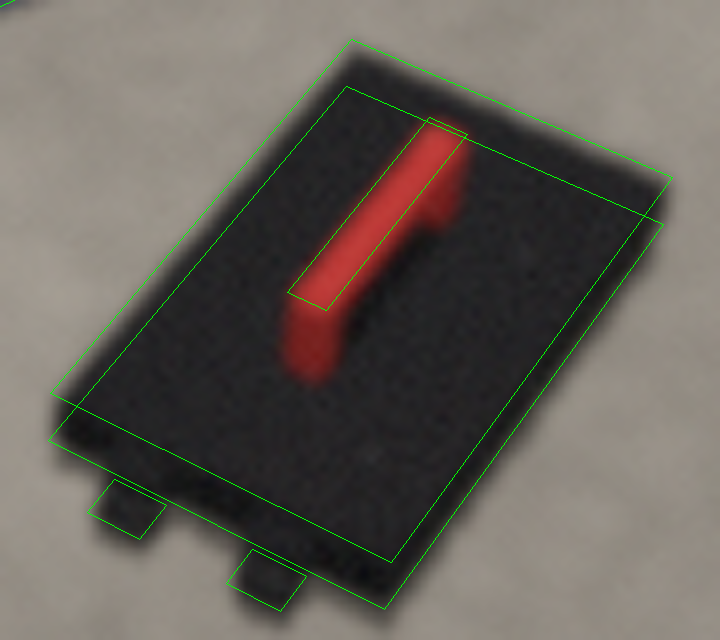

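Emit:
send_rows(
  rows=[
    [0.985,-1,-0.1,0.0906],
    [0.985,-1,-0.1,0.0906],
    [0.985,-1,-0.1,0.0906],
    [0.985,-1,-0.1,0.0906],
    [0.985,-1,-0.1,0.0906],
    [0.985,-1,-0.1,0.0906],
    [0.985,-1,-0.1,0.0906],
    [0.985,-1,-0.1,0.0906],
    [0.985,-1,-0.1,0.0906],
  ],
  jaw=0,
  newtons=80,
)

```text
time: 1.23
eef_pos: [0.4449, 0.3582, 0.2179]
tcp_rot: [-0.172, 0.985, 0.0, -0.001]
contact_force: [-0.3, -0.5, -0.0]
opening: 0.997
```

Emit:
send_rows(
  rows=[
    [0.005,-0.438,-0.2,0],
    [0.005,-0.438,-0.3,0],
    [0.005,-0.438,-0.327,0],
    [0.005,-0.438,-0.327,0],
    [0.005,-0.438,-0.327,0],
  ],
)

```text
time: 1.85
eef_pos: [0.4472, 0.2284, 0.1215]
tcp_rot: [-0.173, 0.985, 0.0, 0.001]
contact_force: [1.0, 0.5, 0.9]
opening: 0.995
```

```bash
cat > snap.py <<'E'
import sys,cv2
from plant import imaging
n,x,y,w,h,k,o=sys.argv[1:8]; x,y,w,h=map(int,(x,y,w,h))
im=imaging.read_camera(n)[:,:,::-1].copy(); cv2.imwrite(f"pics/full_{o}.png",im)
cv2.imwrite(f"pics/{o}.png",cv2.resize(im[y:y+h,x:x+w],None,fx=float(k),fy=float(k),interpolation=cv2.INTER_CUBIC))
E
python3 snap.py scene 320 200 160 120 5 g1; python3 snap.py top 150 200 160 140 4 g1t
```

```text
(no output)
```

View pics/g1.png

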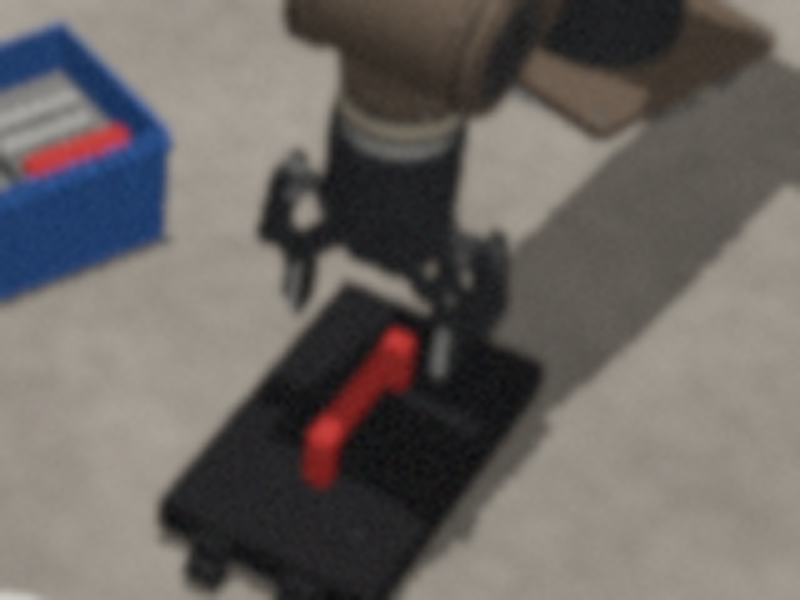

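View pics/g1t.png

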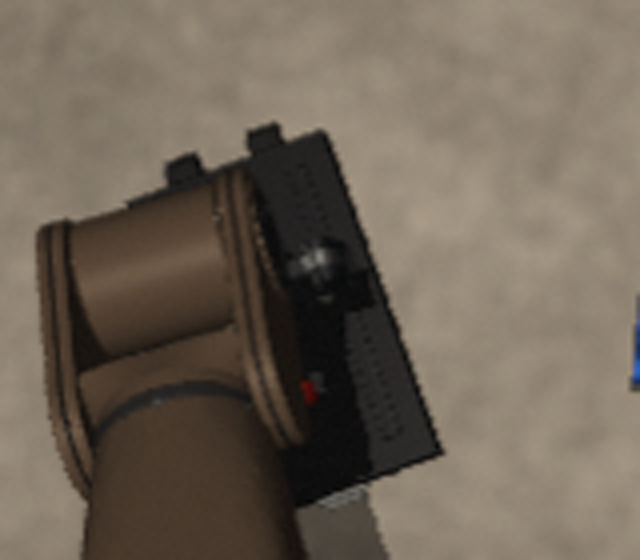

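Emit:
send_rows(
  rows=[
    [0,-0.002,-0.17,0],
    [0,-0.002,-0.17,0],
    [0,-0.002,-0.17,0],
    [0,-0.002,-0.17,0],
  ],
)

```text
time: 2.45
eef_pos: [0.4483, 0.2269, 0.0715]
tcp_rot: [-0.172, 0.985, 0.0, 0.002]
contact_force: [1.0, 0.0, -0.0]
opening: 1.0
```

Emit:
send_rows(
  rows=[
    [0,0,0,0],
    [0,0,0,0],
    [0,0,0,0],
    [0,0,0,0],
    [0,0,0,0],
    [0,0,0,0],
    [0,0,0,0],
  ],
  jaw=1,
  newtons=80,
)

```text
time: 3.32
eef_pos: [0.4469, 0.2262, 0.0695]
tcp_rot: [-0.172, 0.985, -0.0, 0.0]
contact_force: [-1.8, 0.1, 4.7]
opening: 0.172
```

Emit:
send_rows(
  rows=[
    [0,0,0.1,0],
    [0,0,0.25,0],
    [0,0,0.43,0],
    [0,-0.15,0.43,-0.01],
    [0.05,-0.3,0.43,-0.03],
    [0.1,-0.45,0.43,-0.05],
    [0.15,-0.6,0.43,-0.0722],
    [0.2,-0.7,0.43,-0.0722],
    [0.21,-0.8,0.43,-0.0722],
    [0.21,-0.8,0.43,-0.0722],
    [0.21,-0.8,0.43,-0.0722],
  ],
)

```text
time: 4.7
eef_pos: [0.5088, -0.0134, 0.1968]
tcp_rot: [0.054, 0.999, 0.0, -0.001]
contact_force: [0.4, -0.2, -4.0]
opening: 0.171
```

```bash
python3 snap.py scene 240 140 200 150 4 g2; python3 snap.py top 220 170 200 150 4 g2t
```

```text
(no output)
```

View pics/g2.png

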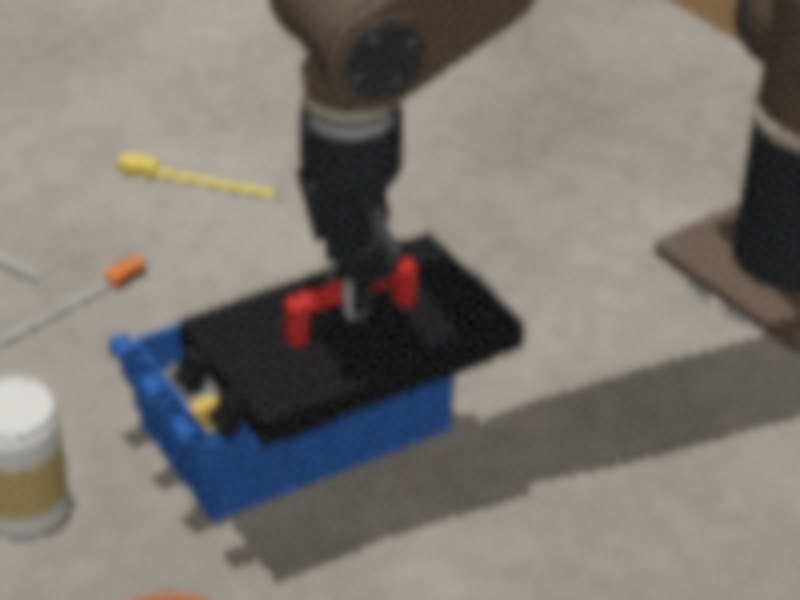

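View pics/g2t.png

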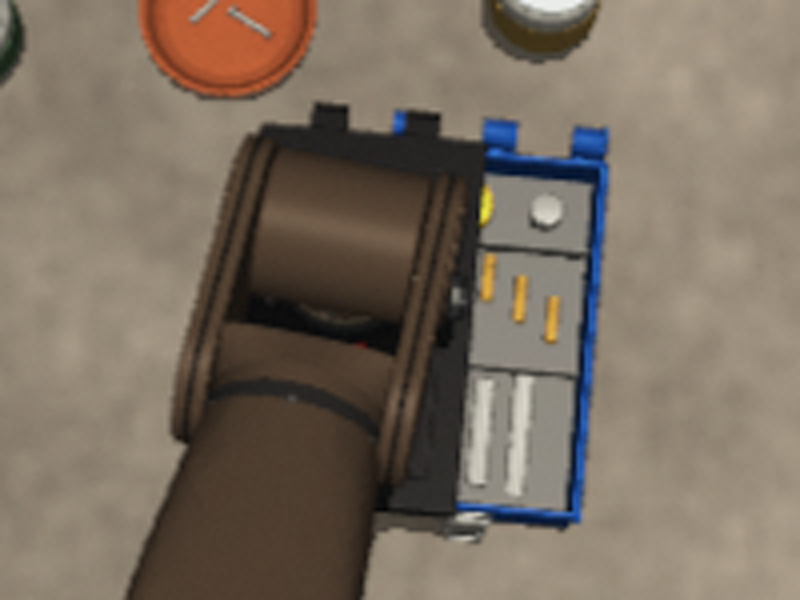

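```bash
cat > ov.py <<'E'
from h import *
import sys
def cyl(y,h=11,cx=127,z=95): return rect(cx-9.5,cx+9.5,y-h,y+h,z)
B=rect(-115,115,-70,70,95)+cyl(58)+cyl(0)+cyl(-58)
L=rect(-115,115,-70,70,26)+rect(-115,115,-70,70,0)+rect(-55,55,-8,8,64)+cyl(29,z=0)+cyl(-29,z=0)
E
python3 - <<'E'
from ov import *
vb=[.510,-.089,np.radians(-6.2)]; vl=[.5088,-.0134,np.radians(-6.2)]
for n,f,off,k in(("scene","g2",(240,140),4),("top","g2t",(220,170),4)):
    im=cv2.imread(f"pics/{f}.png"); draw(im,n,vb,0,B,(0,255,255),k,off); draw(im,n,vl,.1403,L,(0,255,0),k,off); cv2.imwrite(f"pics/{f}_o.png",im)
E
```

```text
(no output)
```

View pics/g2_o.png

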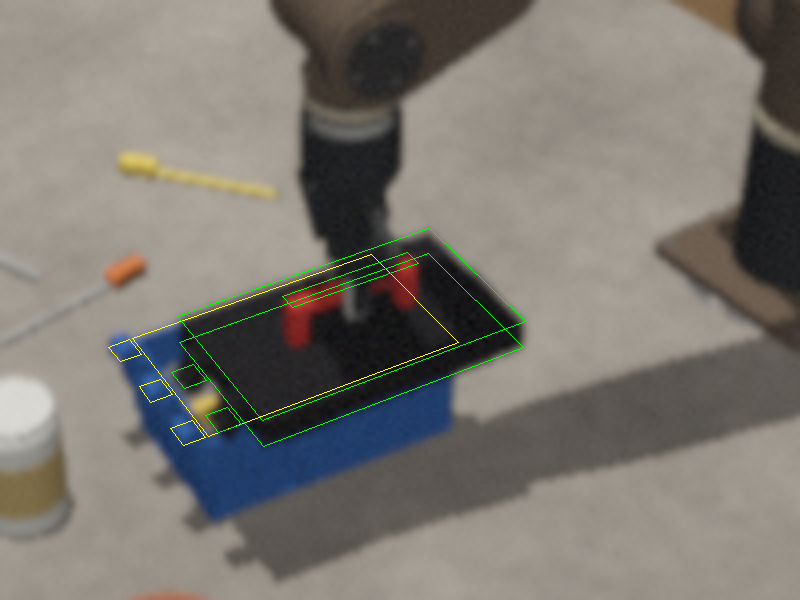

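View pics/g2t_o.png

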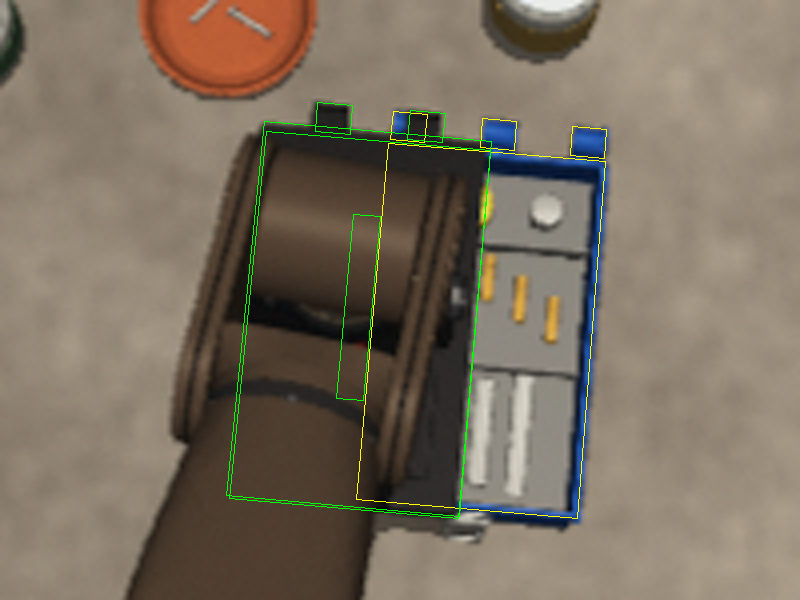

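Emit:
send_rows(
  rows=[
    [0,-0.2,0,0],
    [0,-0.257,0,0],
    [0,-0.257,-0.05,0],
    [0,-0.257,-0.08,0],
    [0,-0.257,-0.08,0],
    [0,-0.257,-0.08,0],
    [0,-0.257,-0.08,0],
  ],
)

```text
time: 5.68
eef_pos: [0.5101, -0.0906, 0.1748]
tcp_rot: [0.054, 0.999, -0.0, 0.0]
contact_force: [-0.1, -0.2, -3.4]
opening: 0.171
```

```bash
python3 snap.py scene 240 140 200 150 4 g3; python3 snap.py top 260 170 160 150 5 g3t
python3 - <<'E'
from plant import monitor
s=monitor.get_state();print(s["eef_pos"],s["tcp_rot"],s["time"])
from ov import *
vb=[.510,-.0896,np.radians(-6.2)]; p=s["eef_pos"];vl=[p[0],p[1]+.001,np.radians(-6.2)]
for n,f,off,k in(("scene","g3",(240,140),4),("top","g3t",(260,170),5)):
    im=cv2.imread(f"pics/{f}.png"); draw(im,n,vb,0,B,(0,255,255),k,off); draw(im,n,vl,p[2]-.0565,L,(0,255,0),k,off); cv2.imwrite(f"pics/{f}_o.png",im)
E
```

```text
[ 0.51006456 -0.09085617  0.17470477] [ 5.39420153e-02  9.98543975e-01 -1.23097032e-04  4.15926719e-04] 5.775
```

View pics/g3t.png

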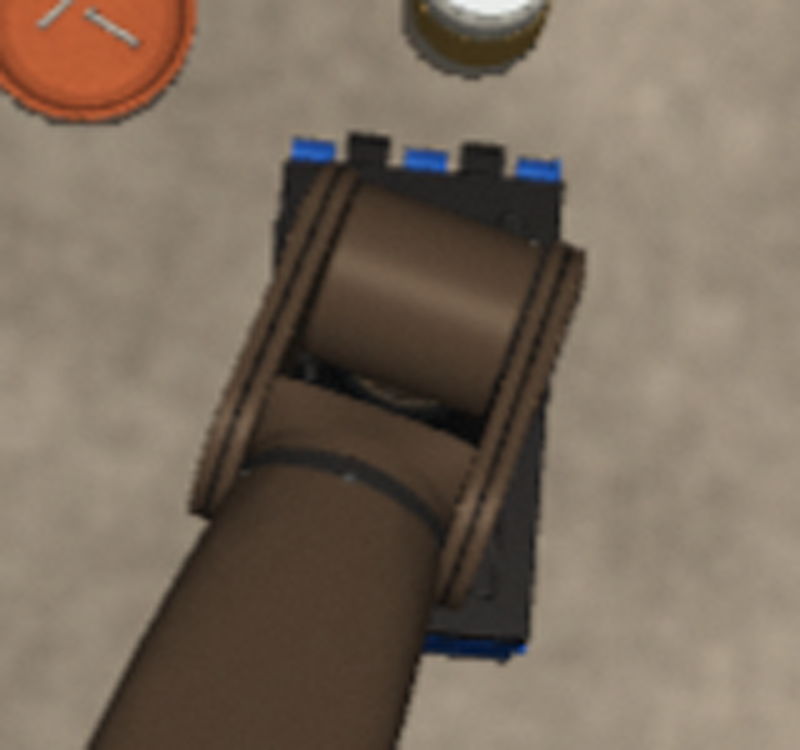

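View pics/g3t_o.png

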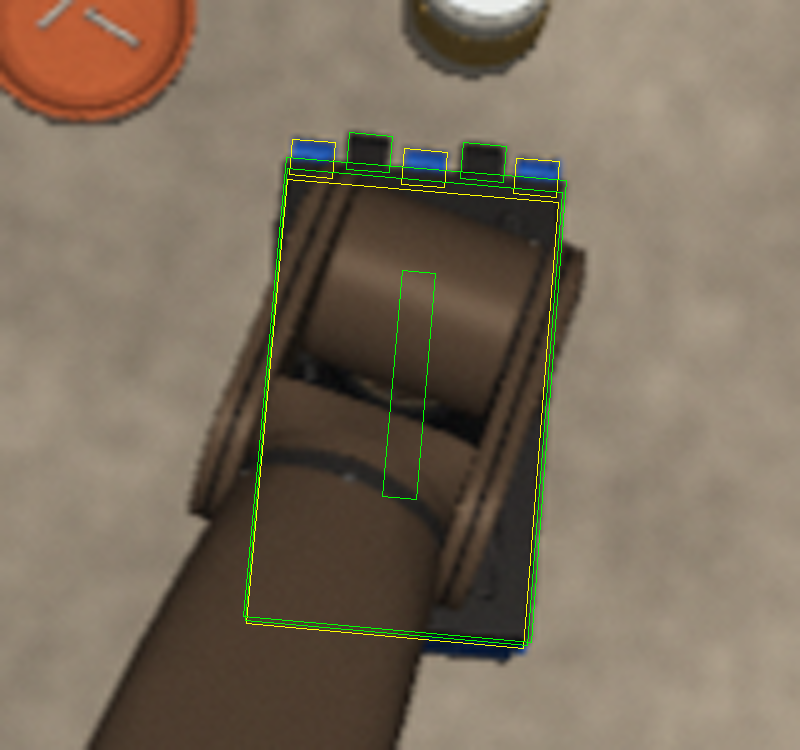

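View pics/g3.png

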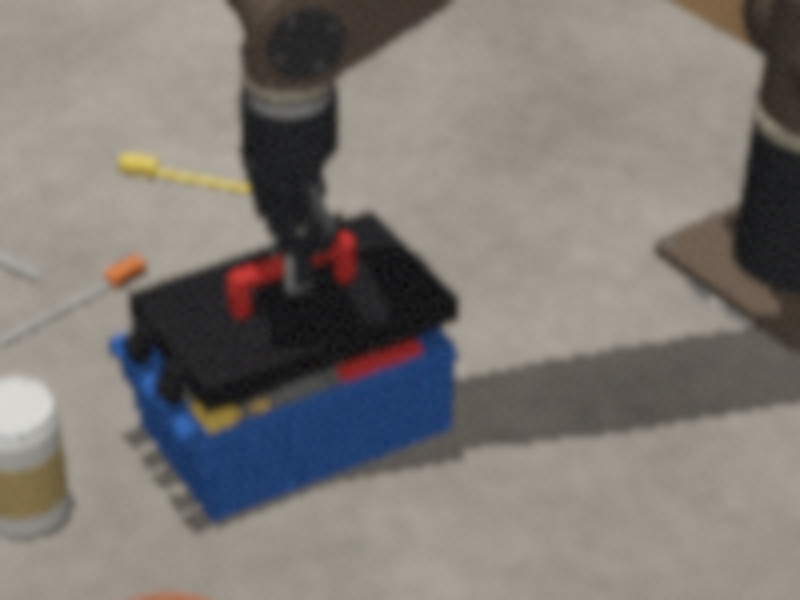

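Emit:
send_rows(
  rows=[
    [0,0.001,-0.02,0],
    [0,0.001,-0.04,0],
    [0,0.001,-0.055,0],
    [0,0.001,-0.065,0],
    [0,0.001,-0.065,0],
  ],
)

```text
time: 6.4
eef_pos: [0.5096, -0.0906, 0.1543]
tcp_rot: [0.054, 0.999, 0.0, -0.0]
contact_force: [0.6, 0.0, -4.2]
opening: 0.171
```

Emit:
send_rows(
  rows=[
    [0,0,-0.007,0],
    [0,0,-0.014,0],
    [0,0,-0.014,0],
  ],
)

```text
time: 6.78
eef_pos: [0.51, -0.0907, 0.1516]
tcp_rot: [0.054, 0.999, -0.0, 0.0]
contact_force: [-2.8, 0.6, 3.2]
opening: 0.169
```

Emit:
send_rows(
  rows=[
    [0,0,-0.002,0],
    [0,0,-0.002,0],
  ],
)

```text
time: 7.02
eef_pos: [0.51, -0.0908, 0.1516]
tcp_rot: [0.054, 0.999, -0.0, 0.0]
contact_force: [-4.5, 1.5, 6.0]
opening: 0.171
```

Emit:
send_rows(
  rows=[
    [0,0,0,0],
    [0,0,0,0],
    [0,0,0,0],
    [0,0,0,0],
    [0,0,0,0],
    [0,0,0,0],
  ],
  jaw=0,
)

```text
time: 7.78
eef_pos: [0.5098, -0.0907, 0.1499]
tcp_rot: [0.054, 0.999, -0.0, 0.0]
contact_force: [0.4, -0.6, -0.0]
opening: 1.001
```

Emit:
send_rows(
  rows=[
    [0,0,0.2,0],
    [0,-0.1,0.3,0],
    [0,-0.3,0.3,0],
    [0,-0.5,0.3,0],
    [0,-0.7,0.3,0.037],
    [0.03,-0.867,0.3,0.037],
    [0.03,-0.867,0.3,0.037],
    [0.03,-0.867,0.3,0.037],
  ],
)

```text
time: 8.78
eef_pos: [0.5186, -0.3502, 0.2394]
tcp_rot: [-0.062, 0.998, 0.001, -0.0]
contact_force: [0.1, -0.4, -0.2]
opening: 0.998
```

```bash
python3 snap.py scene 240 140 200 150 4 g4; python3 snap.py top 280 170 120 150 5 g4t
python3 - <<'E'
from plant import monitor
s=monitor.get_state();print(s["eef_pos"],s["tcp_rot"],s["time"])
from ov import *
vb=[.510,-.0896,np.radians(-6.2)]
for n,f,off,k in(("scene","g4",(240,140),4),("top","g4t",(280,170),5)):
    im=cv2.imread(f"pics/{f}.png"); draw(im,n,vb,0,B,(0,255,255),k,off); draw(im,n,vb,.095,L,(0,255,0),k,off); cv2.imwrite(f"pics/{f}_o.png",im)
E
```

```text
[ 0.51879039 -0.34934194  0.23977679] [-6.26489698e-02  9.98035556e-01  3.35855004e-04 -1.50137136e-04] 8.875
```

View pics/g4t.png

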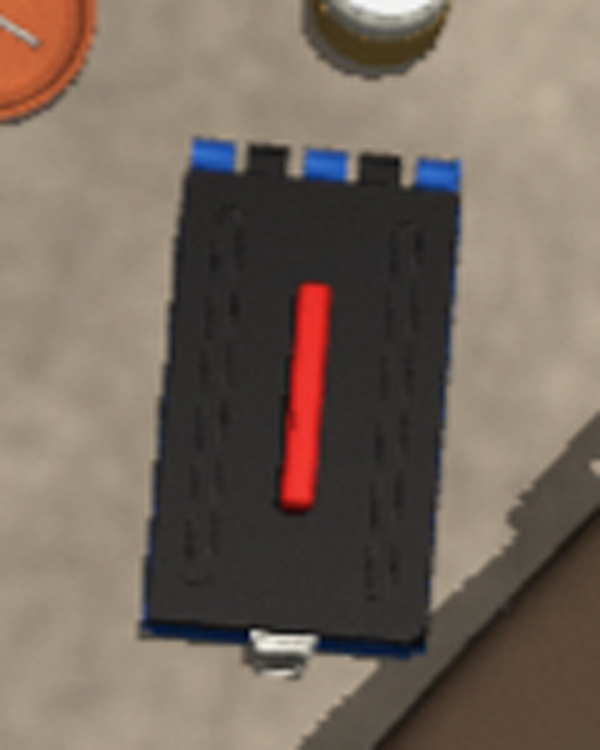

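View pics/g4t_o.png

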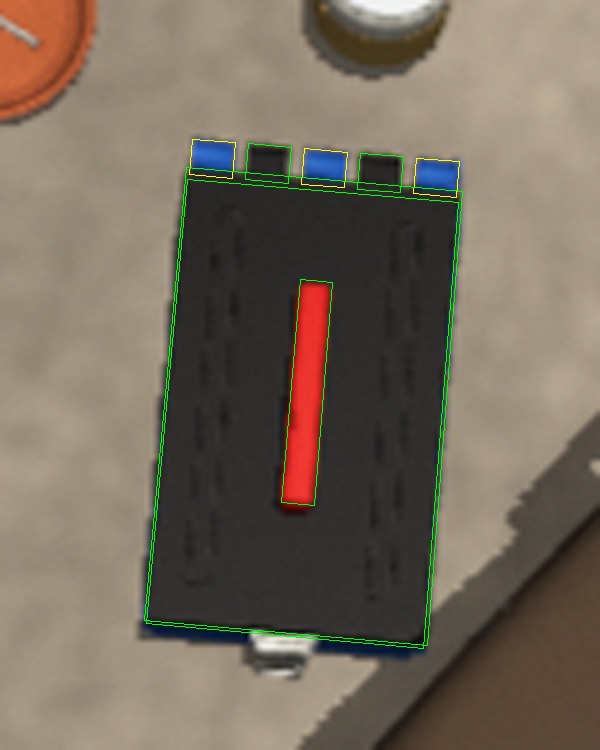

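View pics/g4.png

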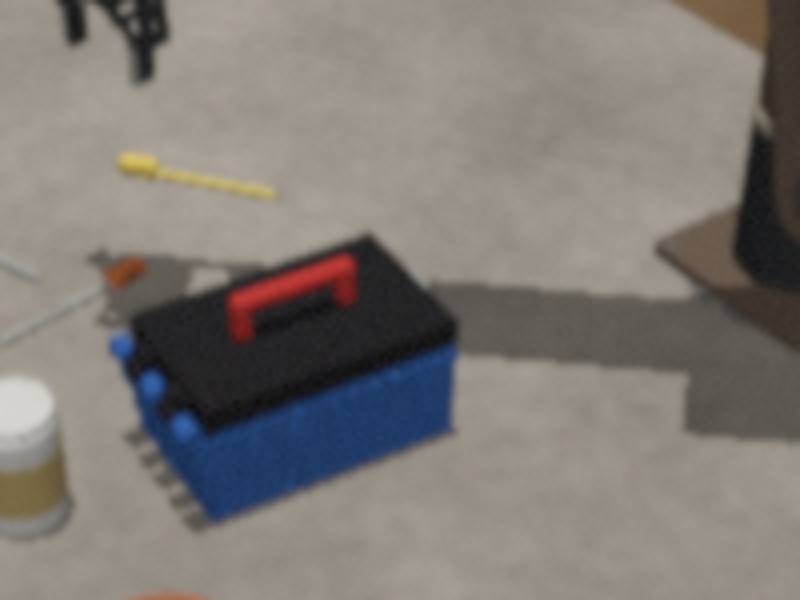

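Emit:
send_rows(
  rows=[
    [-0.013,-0.009,-0.2,0],
    [-0.013,-0.009,-0.4,0],
    [-0.013,-0.009,-0.55,0],
    [-0.013,-0.009,-0.6,0],
    [-0.013,-0.009,-0.6,0],
    [-0.013,-0.009,-0.6,0],
  ],
)

```text
time: 9.62
eef_pos: [0.5165, -0.3544, 0.0628]
tcp_rot: [-0.062, 0.998, -0.002, 0.002]
contact_force: [0.1, -0.3, 0.1]
opening: 1.002
```

```bash
python3 snap.py scene 225 160 100 75 8 g5; python3 snap.py top 390 170 100 120 5 g5t
python3 - <<'E'
from plant import monitor,ctrl
s=monitor.get_state();print(s["eef_pos"],s["tcp_rot"],s["time"],ctrl.tip_reach)
from h import *
print(back("top",(207,175),.075),back("top",(451,227),.005),back("top",(277,173),.02),back("top",(357,160),.11))
E
```

```text
[ 0.51628129 -0.35456246  0.06273627] [-0.06221349  0.99805992 -0.00178409  0.00164041] 9.725 0.017
[0.72518982 0.25755504 0.075     ] [ 0.58464466 -0.39509613  0.005     ] [0.74242057 0.07637089 0.02      ] [ 0.74628153 -0.13826729  0.11      ]
```

View pics/g5.png

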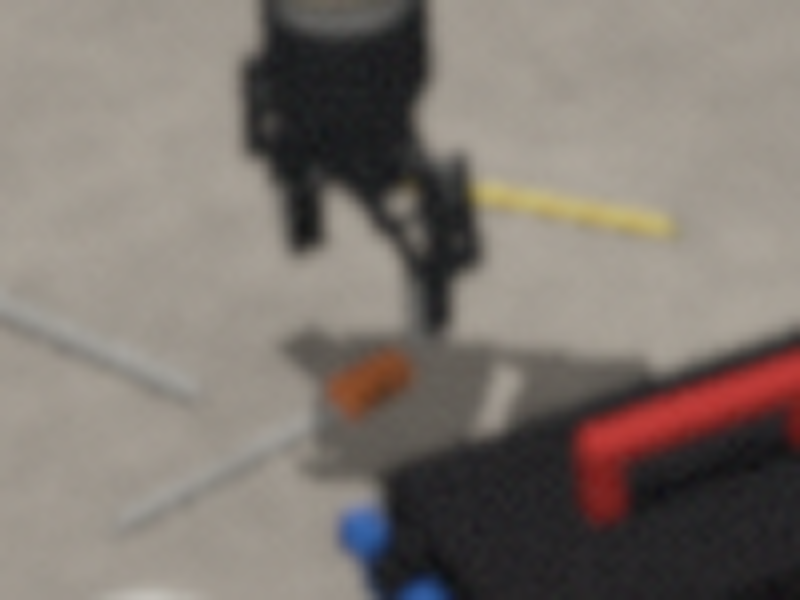

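View pics/g5t.png

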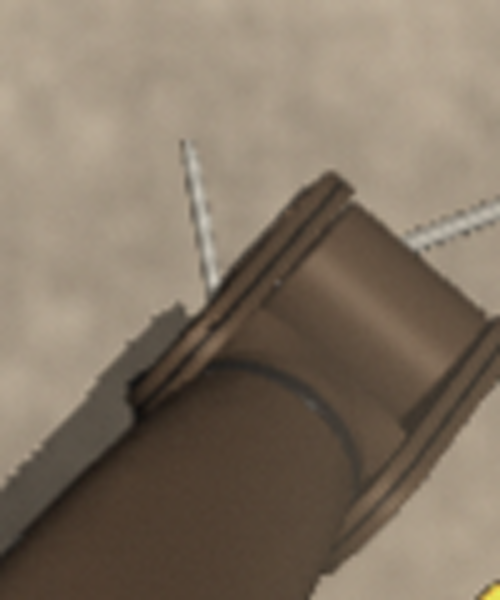

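Emit:
send_rows(
  rows=[
    [-0.003,0.006,-0.08,0],
    [-0.003,0.006,-0.146,0],
    [-0.003,0.006,-0.146,0],
    [-0.003,0.006,-0.146,0],
    [-0.003,0.006,-0.146,0],
  ],
)

```text
time: 10.35
eef_pos: [0.5146, -0.3523, 0.0172]
tcp_rot: [-0.062, 0.998, -0.001, 0.001]
contact_force: [-0.4, 0.7, -0.6]
opening: 0.997
```

Run:
```python
from plant import monitor
s=monitor.get_state();print(s["eef_pos"],s["tcp_rot"],s["contact_force"])
```

```text
[ 0.51460201 -0.35225686  0.01720564] [-6.21076234e-02  9.98068985e-01 -7.25017347e-04  6.47199227e-04] [-0.41644707  0.67331157 -0.58257873]
```

Emit:
send_rows(
  rows=[
    [0,0,0.008,0],
    [0,0,0.008,0],
    [0,0,0.008,0],
  ],
)

```text
time: 10.72
eef_pos: [0.5141, -0.3517, 0.0188]
tcp_rot: [-0.062, 0.998, -0.0, 0.0]
contact_force: [0.0, -0.2, 0.3]
opening: 1.001
```

Emit:
send_rows(
  rows=[
    [0,0,0,0],
    [0,0,0,0],
    [0,0,0,0],
    [0,0,0,0],
    [0,0,0,0],
    [0,0,0,0],
    [0,0,0,0],
  ],
  jaw=1,
  newtons=80,
)

```text
time: 11.6
eef_pos: [0.5142, -0.3519, 0.0189]
tcp_rot: [-0.062, 0.998, -0.0, 0.0]
contact_force: [0.1, -0.6, 1.4]
opening: 0.187
```

Emit:
send_rows(
  rows=[
    [0,0,0.1,0],
    [0,0,0.25,0],
    [0,0,0.45,0],
    [0,0,0.6,-0.03],
    [0.05,0.1,0.6,-0.06],
    [0.1,0.25,0.6,-0.09],
    [0.15,0.4,0.6,-0.12],
    [0.2,0.55,0.6,-0.15],
    [0.25,0.7,0.6,-0.18],
    [0.3,0.85,0.6,-0.21],
    [0.35,1,0.6,-0.24],
    [0.42,1,0.6,-0.265],
    [0.498,1,0.6,-0.2872],
    [0.498,1,0.6,-0.2872],
    [0.498,1,0.6,-0.2872],
  ],
)

```text
time: 13.48
eef_pos: [0.6624, -0.0515, 0.1976]
tcp_rot: [0.744, 0.668, -0.001, -0.001]
contact_force: [-0.4, -0.2, -1.4]
opening: 0.189
```

Emit:
send_rows(
  rows=[
    [0,0.2,0,0],
    [0,0.4,0,0],
    [0,0.55,0,0],
    [0,0.669,-0.1,0],
    [0,0.669,-0.25,0],
    [0,0.669,-0.25,0],
    [0,0.669,-0.25,0],
    [0,0.669,-0.25,0],
  ],
)

```text
time: 14.48
eef_pos: [0.665, 0.1485, 0.1266]
tcp_rot: [0.745, 0.667, 0.002, 0.001]
contact_force: [1.6, -0.0, 0.4]
opening: 0.186
```

```bash
python3 snap.py scene 200 160 200 150 4 g6; python3 snap.py top 220 140 160 120 5 g6t
python3 - <<'E'
from plant import monitor
from ov import *
s=monitor.get_state();p=s["eef_pos"];q=s["tcp_rot"];print(p,q,s["time"])
jaw=2*np.degrees(np.arctan2(q[1],q[0]))-90; a=np.radians(jaw-90); print(jaw)
o=p[:2]+.0248*np.array([np.cos(a),np.sin(a)])
vb=[.510,-.0896,np.radians(-6.2)]; vp=[o[0],o[1],a]
P=rect(-40,0,-9,9,12)+rect(-40,0,-9,9,-4)+rect(0,118,-4,4,0)+[((118,0,0),(130,0,0))]
print("tip",pose(vp,[[.13,0,0]]),"mouth",pose(vb,[[.127,.069,.095]]))
for n,f,off,k in(("scene","g6",(200,160),4),("top","g6t",(220,140),5)):
    im=cv2.imread(f"pics/{f}.png"); draw(im,n,vb,0,B,(0,255,255),k,off); draw(im,n,vp,p[2]-.0149,P,(0,255,0),k,off); cv2.imwrite(f"pics/{f}_o.png",im)
E
```

```text
[0.66463551 0.14859338 0.12598783] [0.74494507 0.66712317 0.00149052 0.00114281] 14.575
-6.308987353717399
tip [[ 0.6476245  -0.00526911  0.        ]] mouth [[ 0.64370913 -0.0347195   0.095     ]]
```

View pics/g6.png

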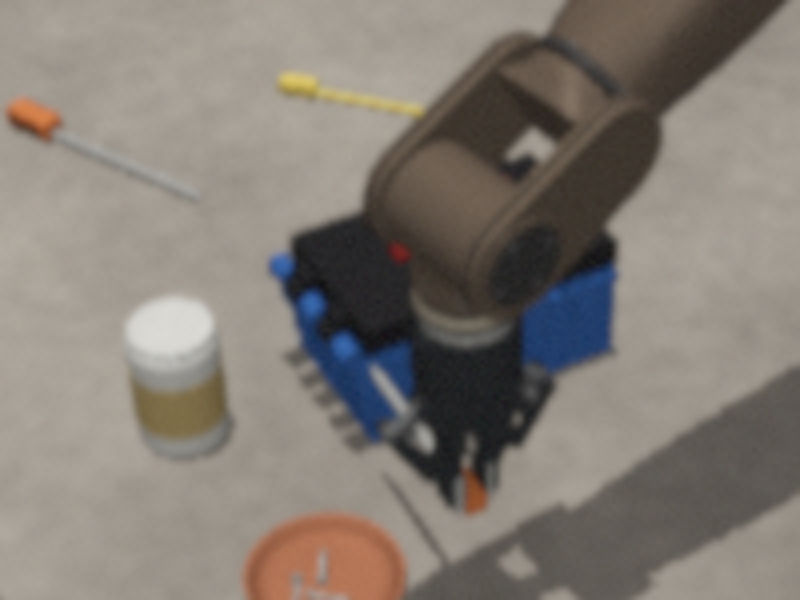

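View pics/g6_o.png

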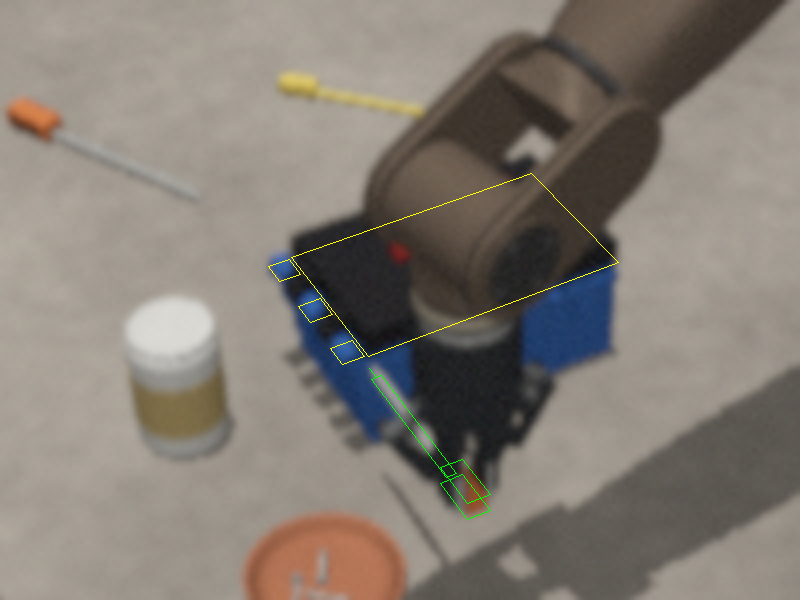

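View pics/g6t.png

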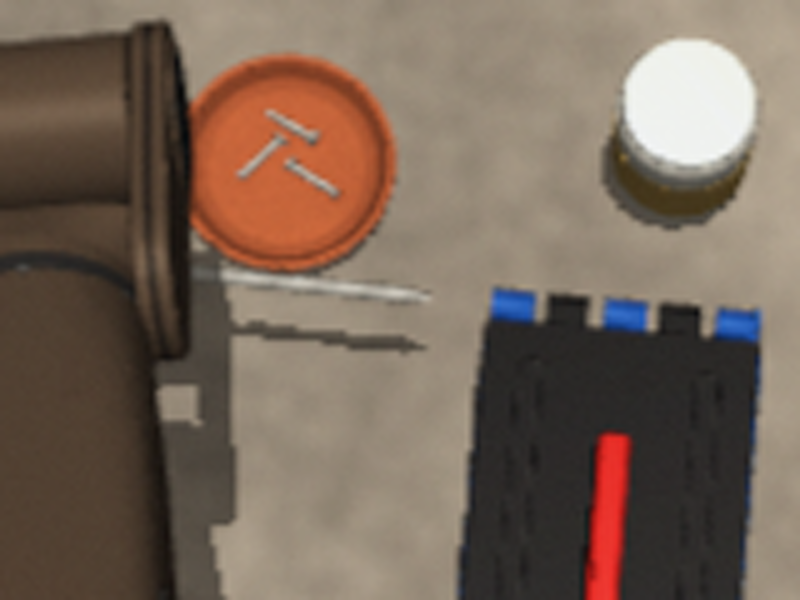

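View pics/g6t_o.png

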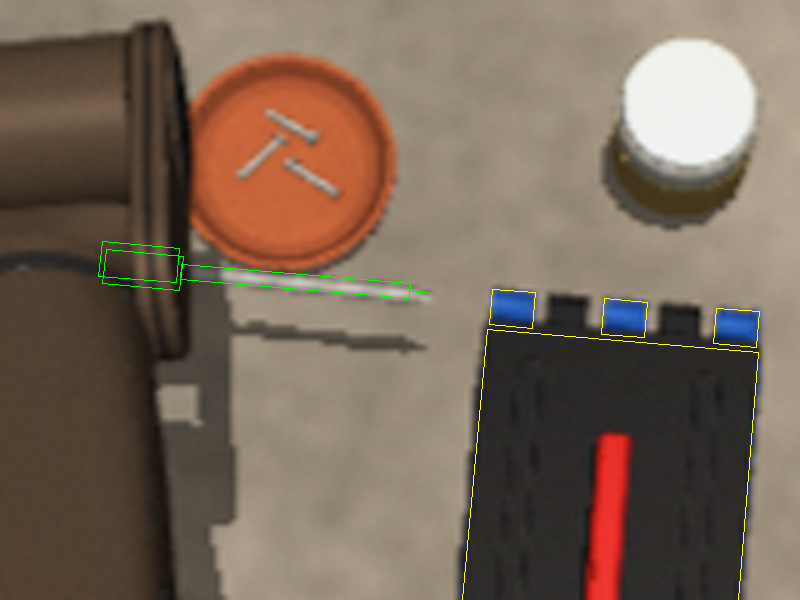

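Run:
```python
import cv2,numpy as np
def cr(f,x,y,w,h,k): 
    im=cv2.imread(f"pics/full_{f}.png")[y:y+h,x:x+w]; return cv2.resize(im,None,fx=k,fy=k,interpolation=cv2.INTER_CUBIC)
a=cr("g6",270,235,50,50,8); b=cr("g6t",260,185,80,35,10)
cv2.imwrite("pics/z6.png",a);cv2.imwrite("pics/z6t.png",b)
from ov import *
vb=[.510,-.0896,np.radians(-6.2)];vp=[.66192,.12394,np.radians(-96.31)]
for n,f,off,k in(("scene","z6",(270,235),8),("top","z6t",(260,185),10)):
    im=cv2.imread(f"pics/{f}.png")
    draw(im,n,vp,.126-.0149,[((0,0,0),(130,0,0))],(0,255,0),k,off)
    draw(im,n,vb,0,[((127,110,95),(127,-69,95))]+B,(0,255,255),k,off)
    cv2.imwrite(f"pics/{f}.png",im)
```

```text
(no output)
```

View pics/z6.png

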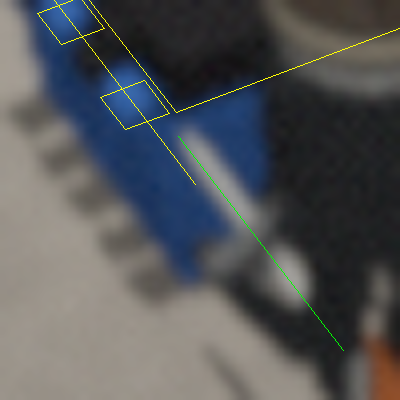

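View pics/z6t.png

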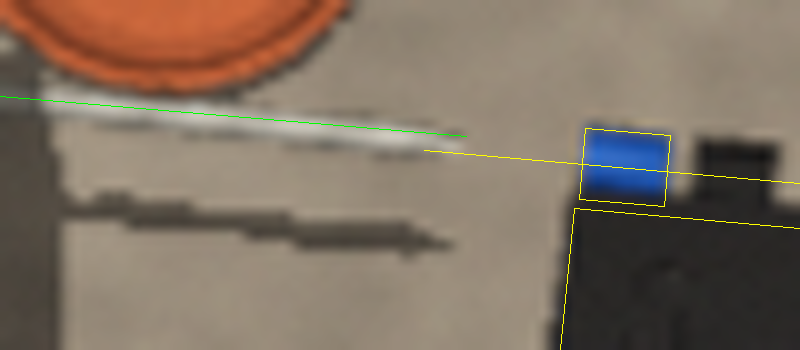

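```bash
cat > rod.py <<'E'
from ov import *
def cents(n,im,vp,z,x0,x1,half,mode):
    out=[]
    for xl in np.linspace(x0,x1,25):
        c=proj(n,pose(vp,[[xl/1000,0,0]],z))[0]; d=proj(n,pose(vp,[[xl/1000+.003,0,0]],z))[0]-c; d/=np.linalg.norm(d); nn=np.array([-d[1],d[0]])
        t=np.arange(-half,half+.01,.25); P=c+t[:,None]*nn
        v=cv2.remap(im.astype(np.float32),P[:,0].astype(np.float32)[None],P[:,1].astype(np.float32)[None],cv2.INTER_LINEAR)[0]
        s=mode(v); s=np.clip(s-np.median(s)-.3*(s.max()-np.median(s)),0,None)
        if s.sum()>0: out.append(c+nn*(s*t).sum()/s.sum())
    return np.array(out)
def fit3(obs,v0,y_at=None):
    # line: point at local x=65 : (lat, z), yaw, pitch ; ux from vp
    def line(q):
        c,s=np.cos(q[2]),np.sin(q[2]); d=np.array([c*np.cos(q[3]),s*np.cos(q[3]),np.sin(q[3])]); return np.array([q[0],v0[4],q[1]]),d
    def f(q):
        o,d=line(q); r=[]
        for n,pts in obs:
            p=proj(n,np.array([o-.06*d,o+.06*d])); e=p[1]-p[0]; e/=np.linalg.norm(e)
            r.append((pts-p[0])@np.array([-e[1],e[0]]))
        return np.concatenate(r)
    r=least_squares(f,v0[:4],loss="soft_l1",f_scale=.3); return r
E
python3 - <<'E'
from rod import *
vp=[.66192,.12394,np.radians(-96.31)]; z=.1111
t=cv2.imread("pics/full_g6t.png"); s=cv2.imread("pics/full_g6.png")
br=lambda v:v.mean(-1) if v.ndim>1 else v
# top: use saturation-free gray; scene: red channel (rod vs blue)
ct=cents("top",t.mean(2),vp,z,45,118,5,lambda v:v)
cs=cents("scene",s[:,:,2],vp,z,85,120,5,lambda v:v)
print(ct[::6].round(1).tolist());print(cs[::6].round(1).tolist())
m=pose(vp,[[.09,0,0]],z)[0]
r=fit3([("top",ct),("scene",cs)],[m[0],m[2],vp[2],0,m[1]])
print("pred",m,r.x,np.degrees(r.x[2:]),"rms",np.sqrt((r.fun**2).mean()))
print("cost by cam",np.abs(r.fun[:len(ct)]).mean(),np.abs(r.fun[len(ct):]).mean())
for n,im in(("top",t),("scene",s)):
    pts=ct if n=="top" else cs
    x,y=pts.mean(0).astype(int); w=30
    c=cv2.resize(im[y-w:y+w,x-w-10:x+w+10],None,fx=8,fy=8,interpolation=cv2.INTER_CUBIC)
    for p in pts: cv2.circle(c,tuple(int(i) for i in (p-[x-w-10,y-w]+.5)*8),2,(0,255,0),-1)
    cv2.imwrite(f"pics/rc_{n}.png",c)
E
```

```text
[[273.0, 196.7], [280.2, 196.2], [287.2, 196.9], [294.3, 197.6], [301.4, 198.3]]
[[299.1, 260.2], [297.8, 258.4], [296.5, 256.6], [295.2, 254.9], [293.9, 253.1]]
pred [0.6520283  0.03448524 0.1111    ] [ 0.65061954  0.11191578 -1.68977591  0.02370601] [-96.81702789   1.35825415] rms 0.24209350311681282
cost by cam 0.18431519585578027 0.019048237731336803
```

View pics/rc_top.png

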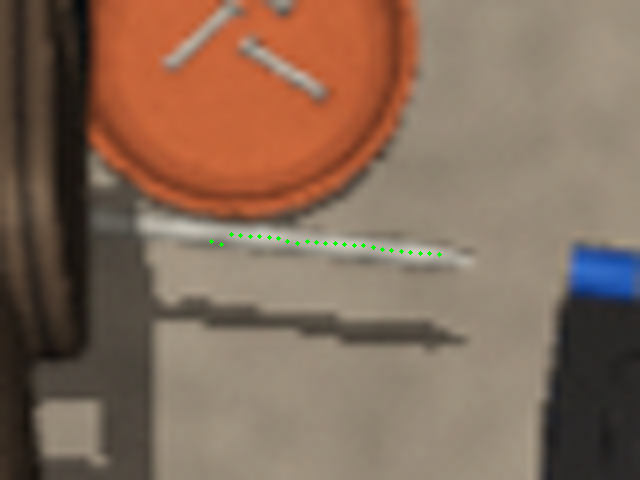

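View pics/rc_scene.png

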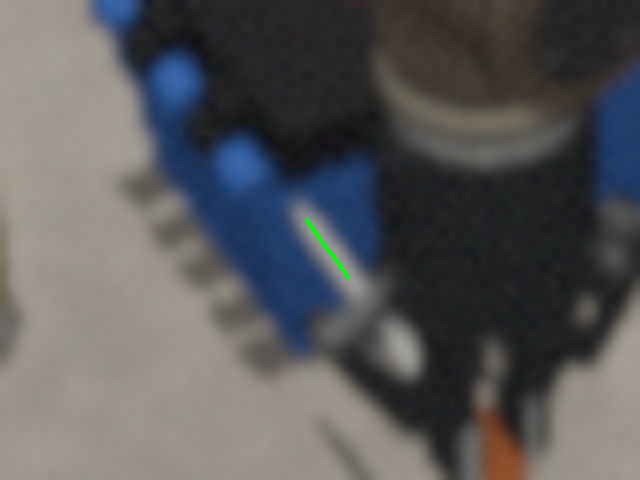

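Emit:
send_rows(
  rows=[
    [0,0,-0.03,0.0014],
    [0,0,-0.055,0.0014],
    [0,0,-0.055,0.0014],
    [0,0,-0.055,0.0014],
    [-0.004,-0.033,-0.055,0.0014],
    [-0.007,-0.066,-0.055,0.0014],
    [-0.007,-0.066,-0.055,0.0014],
    [-0.007,-0.066,-0.055,0.0014],
  ],
)

```text
time: 15.58
eef_pos: [0.6614, 0.129, 0.1072]
tcp_rot: [0.742, 0.67, 0.0, 0.0]
contact_force: [0.1, -0.1, -0.4]
opening: 0.183
```

```bash
python3 snap.py scene 265 225 60 60 10 g7; python3 snap.py top 260 180 80 40 10 g7t
python3 - <<'E'
from plant import monitor
from rod import *
st=monitor.get_state();p=st["eef_pos"];q=st["tcp_rot"];print(p,q,st["time"],st["contact_force"])
a=np.radians(2*np.degrees(np.arctan2(q[1],q[0]))-180); o=p[:2]+.0248*np.array([np.cos(a),np.sin(a)])
vp=[o[0],o[1],a]; z=p[2]-.0149; vb=[.510,-.0896,np.radians(-6.2)]
t=cv2.imread("pics/full_g7t.png"); s=cv2.imread("pics/full_g7.png")
ct=cents("top",t.mean(2),vp,z,60,118,3.5,lambda v:v); cs=cents("scene",s[:,:,2],vp,z,85,120,4,lambda v:v)
m=pose(vp,[[.09,0,0]],z)[0]
r=fit3([("top",ct),("scene",cs)],[m[0],m[2],vp[2],0,m[1]])
print("yaw",np.degrees(a),"pred",m,r.x,np.degrees(r.x[2:]),np.abs(r.fun[:len(ct)]).mean(),np.abs(r.fun[len(ct):]).mean())
print("axis x at y",.6437+(m[1]+.0347)*.1086)
for n,f,off,k,pts in(("scene","g7",(265,225),10,cs),("top","g7t",(260,180),10,ct)):
    im=cv2.imread(f"pics/{f}.png")
    draw(im,n,vb,0,[((127,120,95),(127,-69,95))]+B,(0,255,255),k,off)
    cv2.imwrite(f"pics/{f}_o.png",im)
E
```

```text
[0.66132169 0.12933345 0.10713254] [7.41782357e-01 6.70640682e-01 1.01768539e-04 1.82922980e-05] 15.675 [-0.00597059  0.3835261  -0.83696627]
yaw -95.76693500111702 pred [0.64978634 0.01511447 0.09223254] [ 0.64812394  0.09328384 -1.68294882 -0.00555222] [-96.42586426  -0.31811903] 0.05253284538712952 0.03071164253076105
axis x at y 0.6491098515085411
```

View pics/g7_o.png

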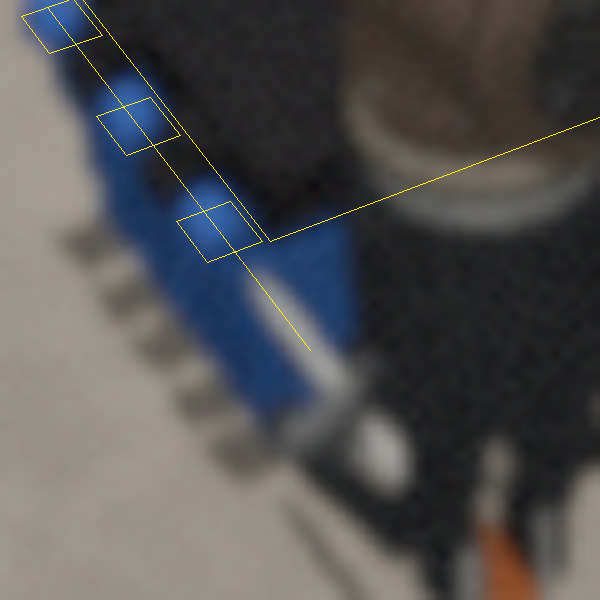

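View pics/g7t_o.png

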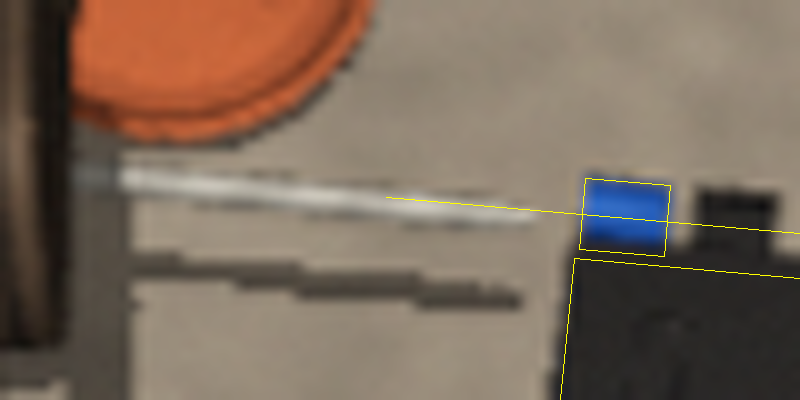

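Emit:
send_rows(
  rows=[
    [0.0045,0,0.005,0],
    [0.0045,0,0.005,0],
    [0.0027,-0.0166,0.005,0],
    [0.0009,-0.0331,0.005,0],
    [-0.0009,-0.0497,0.005,0],
    [-0.0027,-0.0663,0.005,0],
    [-0.0027,-0.0663,0.005,0],
    [-0.0027,-0.0663,0.005,0],
  ],
)

```text
time: 16.68
eef_pos: [0.6605, 0.1094, 0.1085]
tcp_rot: [0.742, 0.671, 0.0, -0.0]
contact_force: [1.0, 0.3, -0.5]
opening: 0.184
```

```bash
cat > look.py <<'E'
import sys,subprocess
f=sys.argv[1]
subprocess.run(["python3","snap.py","scene","265","225","60","60","10",f]);subprocess.run(["python3","snap.py","top","260","180","80","40","10",f+"t"])
from plant import monitor
from ov import *
st=monitor.get_state();print(st["eef_pos"],st["time"],st["contact_force"],st["wrist_torque"])
vb=[.510,-.0896,np.radians(-6.2)]
for n,g,off,k in(("scene",f,(265,225),10),("top",f+"t",(260,180),10)):
    im=cv2.imread(f"pics/{g}.png"); draw(im,n,vb,0,[((127,120,95),(127,69,95))],(0,255,255),k,off); cv2.imwrite(f"pics/{g}_o.png",im)
a=cv2.imread(f"pics/{f}t_o.png");b=cv2.imread(f"pics/{f}_o.png");m=np.zeros((600,800,3),np.uint8);m[:200,:400]=cv2.resize(a,(400,200));m[:400,400:]=cv2.resize(b,(400,400));m[200:400,:400]=cv2.resize(cv2.imread(f"pics/{f}t.png"),(400,200))
cv2.imwrite(f"pics/{f}_m.png",m[:400])
E
python3 look.py g8
```

```text
[0.66047276 0.10950931 0.10853905] 16.775 [ 0.02939044  0.1089104  -0.40433631] [ 0.05771345 -0.00038392  0.0130201 ]
```

View pics/g8_m.png

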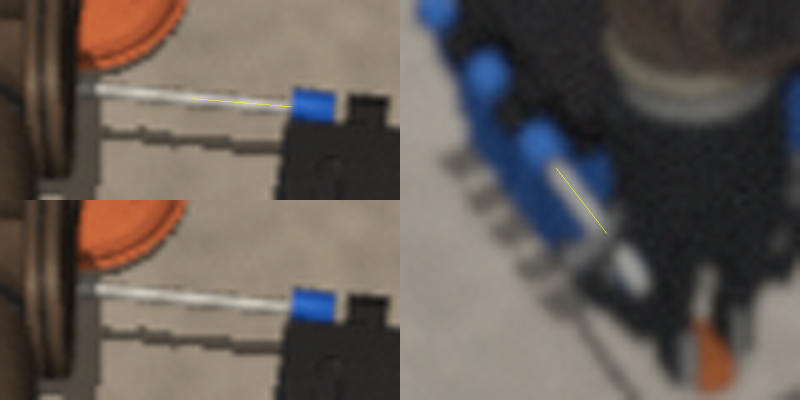

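Emit:
send_rows(
  rows=[
    [-0.0018,-0.0166,0,0],
    [-0.0036,-0.0331,0,0],
    [-0.0054,-0.0497,0,0],
    [-0.0072,-0.0663,0,0],
    [-0.009,-0.0829,0,0],
    [-0.0108,-0.0994,0,0],
    [-0.0108,-0.0994,0,0],
    [-0.0108,-0.0994,0,0],
  ],
)

```text
time: 17.77
eef_pos: [0.6572, 0.0796, 0.1085]
tcp_rot: [0.742, 0.671, 0.0, -0.0]
contact_force: [1.0, 0.2, -1.4]
opening: 0.189
```

```bash
python3 look.py g9
```

```text
[0.65721694 0.07969144 0.10852123] 17.875 [ 0.82722068 -0.29727901 -0.73480658] [ 0.00763024  0.00933221 -0.01792061]
```

View pics/g9_m.png

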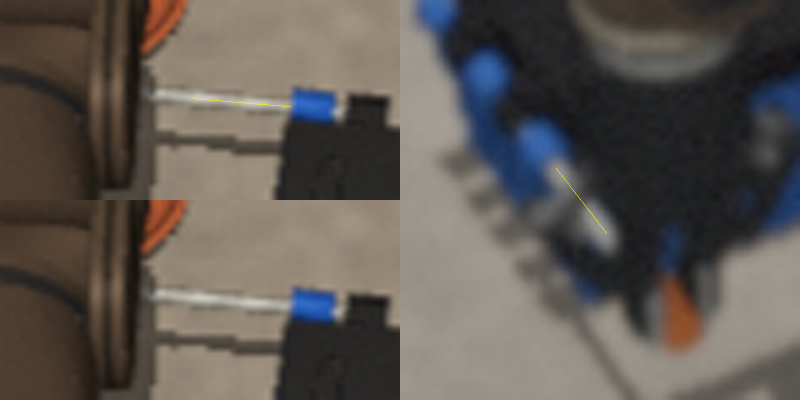

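Emit:
send_rows(
  rows=[
    [-0.0018,-0.0166,0,0],
    [-0.0036,-0.0331,0,0],
    [-0.0054,-0.0497,0,0],
    [-0.0072,-0.0663,0,0],
    [-0.009,-0.0829,0,0],
    [-0.0108,-0.0994,0,0],
    [-0.0108,-0.0994,0,0],
  ],
)

```text
time: 18.75
eef_pos: [0.654, 0.0492, 0.1085]
tcp_rot: [0.742, 0.67, -0.0, 0.0]
contact_force: [0.3, -0.4, -1.1]
opening: 0.185
```

Emit:
send_rows(
  rows=[
    [-0.0018,-0.0166,0,0],
    [-0.0036,-0.0331,0,0],
    [-0.0054,-0.0497,0,0],
    [-0.0072,-0.0663,0,0],
    [-0.009,-0.0829,0,0],
    [-0.009,-0.0829,0,0],
  ],
)

```text
time: 19.5
eef_pos: [0.6513, 0.0244, 0.1085]
tcp_rot: [0.742, 0.67, -0.0, 0.0]
contact_force: [-0.7, 0.7, -1.4]
opening: 0.187
```

```bash
python3 look.py ga
python3 - <<'E'
import cv2
im=cv2.imread("pics/full_gat.png")[185:225,300:390]; cv2.imwrite("pics/gaz.png",cv2.resize(im,None,fx=8,fy=8,interpolation=cv2.INTER_CUBIC))
E
```

```text
[0.65128946 0.02478353 0.10854179] 19.6 [ 0.32108539 -0.44582926 -0.22323494] [ 0.01744228 -0.01128823 -0.00784244]
```

View pics/ga_m.png

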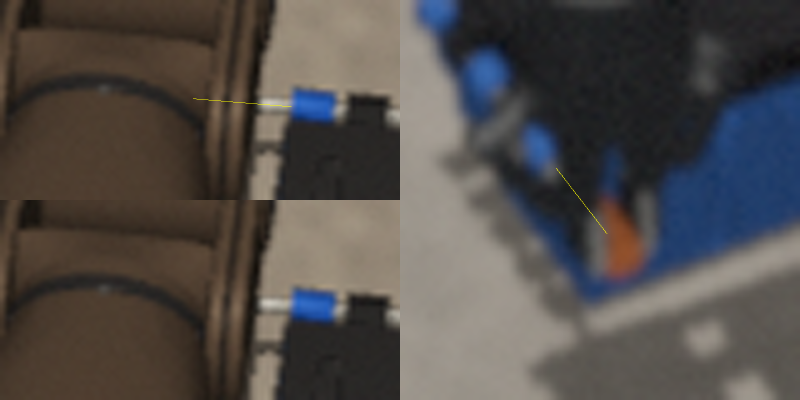

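View pics/gaz.png

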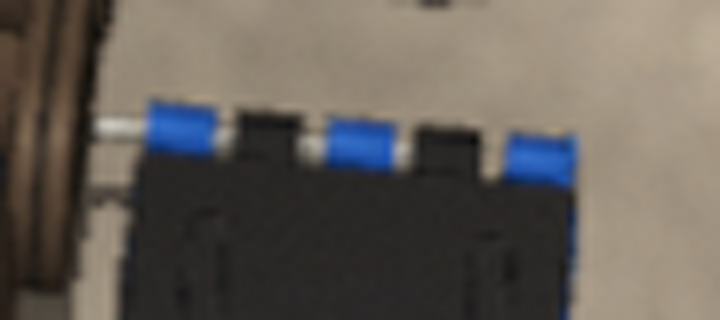

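Emit:
send_rows(
  rows=[
    [-0.0018,-0.0166,0,0],
    [-0.0036,-0.0331,0,0],
    [-0.0054,-0.0497,0,0],
    [-0.0072,-0.0663,0,0],
    [-0.009,-0.0829,0,0],
    [-0.01,-0.0925,0,0],
    [-0.01,-0.0925,0,0],
  ],
)

```text
time: 20.48
eef_pos: [0.6483, -0.0032, 0.1085]
tcp_rot: [0.742, 0.671, -0.0, 0.0]
contact_force: [-0.5, -0.2, -1.6]
opening: 0.187
```

Emit:
send_rows(
  rows=[
    [-0.0007,-0.0066,0,0],
    [-0.0014,-0.0132,0,0],
    [-0.0014,-0.0132,0,0],
  ],
)

```text
time: 20.85
eef_pos: [0.6479, -0.007, 0.1085]
tcp_rot: [0.742, 0.671, -0.0, 0.0]
contact_force: [0.1, 0.4, -0.5]
opening: 0.187
```

Emit:
send_rows(
  rows=[
    [-0.0006,-0.005,0,0],
    [-0.0012,-0.01,0,0],
    [-0.0012,-0.01,0,0],
  ],
)

```text
time: 21.22
eef_pos: [0.6475, -0.01, 0.1085]
tcp_rot: [0.742, 0.671, -0.0, 0.0]
contact_force: [-0.3, -0.7, -0.7]
opening: 0.187
```

Emit:
send_rows(
  rows=[
    [-0.0003,-0.0025,0,0],
    [-0.0006,-0.005,0,0],
    [-0.0006,-0.005,0,0],
  ],
)

```text
time: 21.6
eef_pos: [0.6473, -0.0114, 0.1085]
tcp_rot: [0.742, 0.671, -0.0, 0.0]
contact_force: [-0.7, -0.7, -1.6]
opening: 0.186
```

Emit:
send_rows(
  rows=[
    [-0.0003,-0.0025,0,0],
    [-0.0006,-0.005,0,0],
    [-0.0006,-0.005,0,0],
  ],
)

```text
time: 21.98
eef_pos: [0.6472, -0.0122, 0.1085]
tcp_rot: [0.742, 0.671, 0.001, -0.0]
contact_force: [0.3, 3.0, -0.0]
opening: 0.181
```

Emit:
send_rows(
  rows=[
    [-0.0003,-0.0025,0,0],
    [-0.0005,-0.004,0,0],
    [-0.0005,-0.004,0,0],
  ],
)

```text
time: 22.35
eef_pos: [0.6472, -0.0122, 0.1085]
tcp_rot: [0.742, 0.671, 0.001, -0.001]
contact_force: [1.8, 6.9, -0.9]
opening: 0.184
```

```bash
python3 look.py gb
```

```text
[ 0.64719174 -0.01224606  0.10854318] 22.45 [ 1.1009977   6.23973393 -0.46948928] [ 1.09538916 -0.18960171  0.02997097]
```

View pics/gb_m.png

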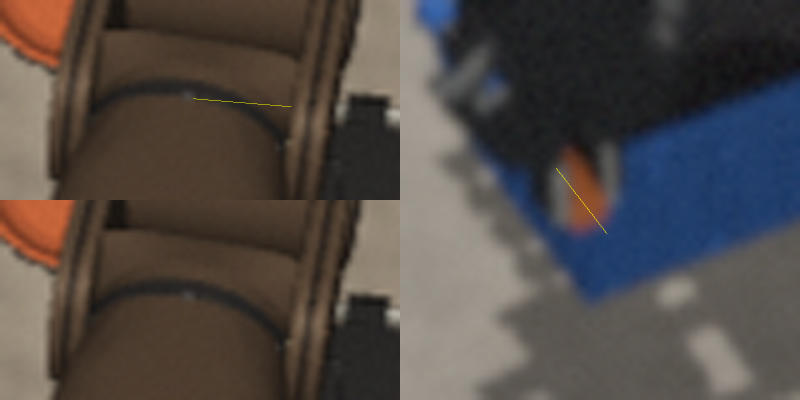

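Emit:
send_rows(
  rows=[
    [0,0,0,0],
    [0,0,0,0],
    [0,0,0,0],
    [0,0,0,0],
    [0,0,0,0],
  ],
  jaw=0.45,
)

```text
time: 23.08
eef_pos: [0.647, -0.0142, 0.1085]
tcp_rot: [0.742, 0.671, -0.0, 0.0]
contact_force: [-0.3, -0.0, -0.4]
opening: 0.55
```

Emit:
send_rows(
  rows=[
    [0,0.005,0.1,0],
    [0,0.005,0.25,0],
    [0,0.1,0.4,0],
    [0,0.3,0.5,0],
    [0,0.5,0.5,0],
    [0,0.7,0.5,0],
    [0,0.9,0.5,0],
    [0,1,0.5,0],
    [0,1,0.5,0],
  ],
)

```text
time: 24.2
eef_pos: [0.6463, 0.2882, 0.2582]
tcp_rot: [0.741, 0.672, -0.0, -0.0]
contact_force: [0.2, -0.5, 0.1]
opening: 0.544
```

```bash
python3 snap.py top 270 170 130 100 6 gc; python3 snap.py scene 240 180 100 75 8 gcs;python3 -c "
from plant import monitor
s=monitor.get_state();print(s['time'],s['eef_pos'],s['opening'])"
```

```text
24.3 [0.64694213 0.28556591 0.25827026] 0.5506388779578778
```

View pics/gc.png

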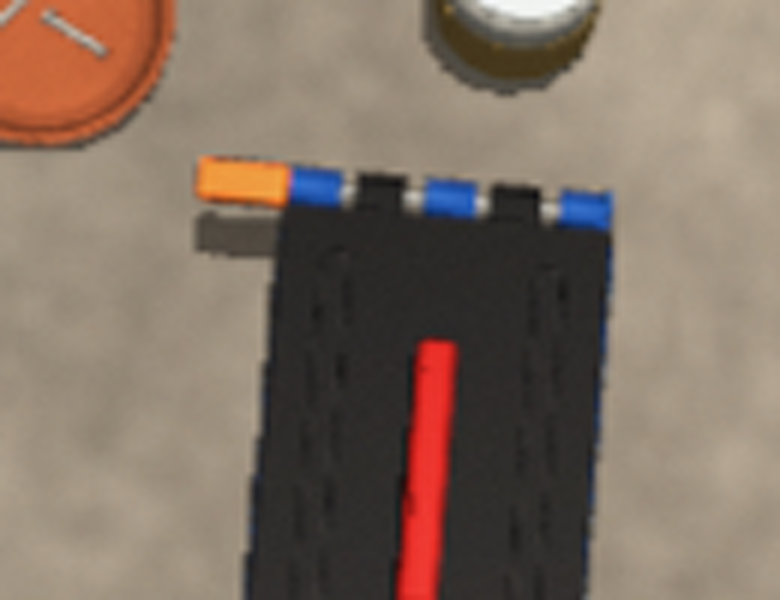

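View pics/gcs.png

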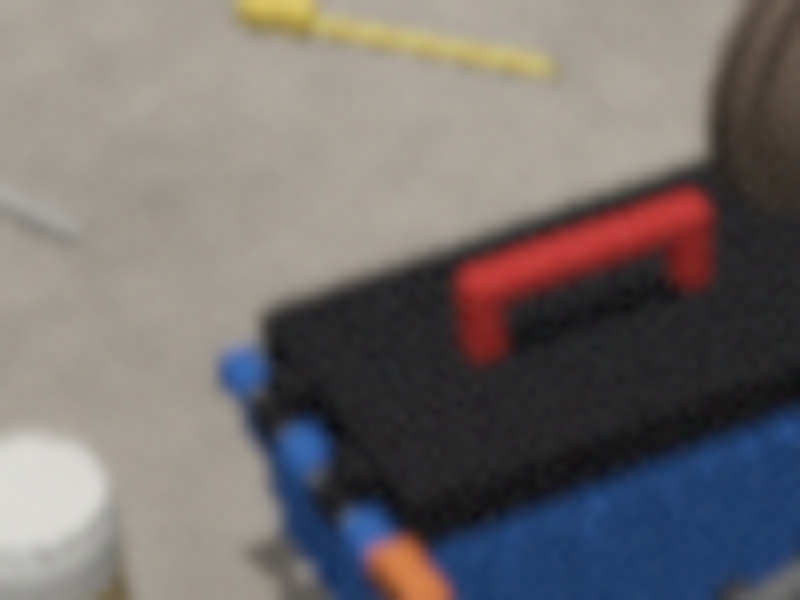

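View pics/full_gc.png

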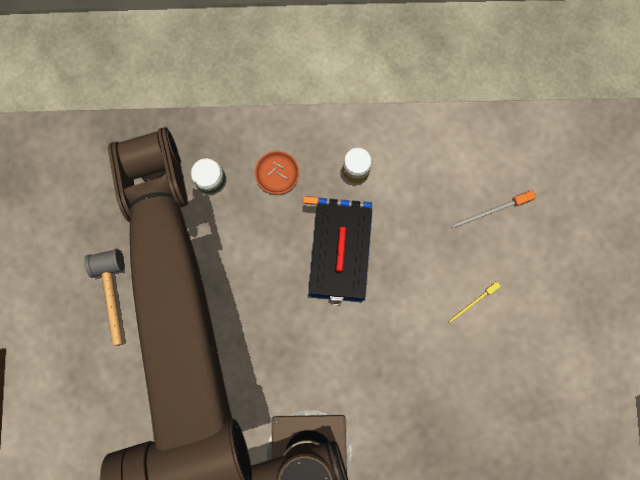

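The top view shows the orange grip (crop 198–290, 182) hard against the first barrel at (290, 185). Steel shows in all four gaps, the lid is flat, and the bystanders sit at their original pixel positions. I'm handing it in.

```bash
python3 -c "
from plant import workorder
print(workorder.sign_off())"
```

```text
the job is handed in; nothing more can be done
None
```

The lid is back on the toolbox with its barrels between the box's. The smaller orange-gripped pin is threaded through all five barrels and released, and the job was handed in at about 24.3 s.

- **Lid:** in the top view the lid outline lay on the fitted pose. The gripper height at release matched a fully seated lid to within about 0.2 mm.
- **Pin:** it slid in with no noticeable resistance. It stopped firmly at home, where pushing on gave about 7 N and no further travel. After release, the orange grip touches the first barrel and the rod shows in all four gaps between barrels.
- **Clearance and bystanders:** the arm stands clear of everything. The tins, mallet and saucer look unmoved in the top view, and the larger orange pin and the yellow one were left alone.
- **What disagreed:** the two cameras differed by a few mm on some poses, up to about 9 mm for the lid. I relied mainly on the top view. The held pin also sat about 1–2 mm and 0.7° off what I had predicted, which I corrected before inserting it.

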